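# Drive a stuck dowel pin out of a press bearing block

## Task

Take the red-handled drift out of its wooden holder, feel for the bore of the bearing block on the green stand with its tip, and push the brass pin down and out through the far side so that it drops into the black catch tray. Be gentle: never press on the block with more than 25 N. Then put the drift back in its holder, upright and fully home, and leave the paste pot, the lino block and the ink roller where they are.

Things in the scene. Friction and masses are not known exactly. Their poses are not given: they have to be found in the camera images.
- stand: Green push-out stand, fixed, base 130 x 130 mm; origin: centre of its underside on the table, z up, cheeks along x at its +y and -y sides (rims 92 mm high, 112 mm over their outsides). In the channel between them an aluminium bearing block (92 mm along x, 84 along y, 46 mm high; underside 80, top face 126 mm above the table) sits on stiff springs, anywhere up to 20 mm from the middle along x.
- nest (a point): Middle of the stand's channel, on its centre line, 126 mm above the table (height of the block's top face); x and y as the stand's. The block's vertical bore lies within 20 mm of it along x and 1 mm along y, not measured: find it by feel or sight. Bore: in the middle of the block, 14 mm across, right through its 46 mm, mouth chamfered 1 mm.
- block (a joint): How far the bearing block is pressed down on its springs, m: 0 at rest, growing by 1 mm for every 10 N pressed on the block or on the pin in it (2.5 mm at 25 N); end stop at 5 mm. It moves in no other direction.
- tray: Black open catch tray, 110 x 84 mm outside, 3 mm walls, 26 mm high, fixed in the stand under the block; origin at the centre of its underside, 8 mm above the table. The brass pin it is to catch (12 mm across, 26 mm long) sits in the bore, top end 10 mm below the mouth, held by two spring plungers; it takes up to 20 N to push and drops free once its top end is 36 to 40 mm below the mouth.
- drift_grip (a point): Middle of the drift's red square grip (20 x 20 mm, 50 mm tall, faces square to the drift's own x and y; the drift stands upright). Below the grip: collar 27 mm across, its underside 30 mm below this point, then a round steel shank 11 mm across, tip 82 mm below this point. 4 mm steel cap on top. About 0.2 kg.
- drift_tip (a point): Centre of the drift's flat lower tip (shank 11 mm across, tip edge tapered over 2 mm to 9.6 mm across), 82 mm below the grip's middle and 52 mm below the collar.
- drift: The drift (steel shank, dark collar, red grip); origin at its tip, z up along the shank to the grip.
- holder_mouth (a point): Mouth of the hole in the fixed wooden drift holder (80 x 80 mm, 60 mm high): hole 17 mm across, straight through, chamfered 2 mm; this point is at the middle of the top face, 60 mm above the table. The drift stands in it, its collar resting on the top face, with 3 mm of play all round.
- paste_pot: Red and white paste pot, 58 mm across, 50 mm high; origin at the centre of its underside. Leave alone.
- lino_block: Small mounted lino block, 60 x 75 x 21 mm; origin at the centre of its underside. Leave alone.
- brayer: Hand ink roller with a red handle, lying flat, 188 x 86 x 33 mm, handle to its own -x; origin at the centre of its underside. Leave alone.
There are look-alikes about, which are no part of the job. What is meant by the drift is not purple, and is the larger of those in its own colour.

How it is judged:
By the outcome, as a careful person would: the job done as asked, in the order asked, and still so for the second after the job is handed in, with the robot touching nothing.
It also fails if it takes over 72 s, if anything falls off the work surface, if the arm or the gripper's body presses on something with over 40 N, if the wrist force passes 120 N, or if a joint passes its speed limit or range.

## Robot

A 6-joint arm with a two-finger parallel gripper is mounted at the origin on the work surface; the furniture and walls round the work are solid. World frame = base frame: x ahead of the robot, y to its left, z up, the work surface at z = 0. Lengths are in m, angles in rad, forces in N, time in s.
With the tool pointing down it reaches from about 0.3 to 0.775 m from the base axis. Payload 14.6 kg.
Tool frame: the origin (TCP) lies at the very end of the fingers, on their centre line; the grasp point (between the pads) lies ctrl.grasp_offset behind it (ctrl.grasp_offset is the distance from the TCP to the grasp point, in m); z points along the fingers, y is the direction in which the jaws open and shut (so a half turn about z gives the same grasp; the last joint's range is limited). The gripper opens to 94 mm and grips with 3 to 60 N. Pads are 16 mm wide; open, the fingers measure 119 mm over their backs; the gripper's body (75 mm by 177 mm) begins 78 mm behind the grasp point.
Start: joints at [1.038, 0.3, 1.521, -0, 1.321, -0.067], TCP at [0.247, 0.491, 0.205] pointing down, gripper open.
Joint ranges: [-3.03, 3.03], [-0.79, 2.21], [0.23, 2.52], [-1.04, 4.18], [0, 3.07], [-2.55, 2.55]. Speed limits (rad/s): [2.22, 2.22, 2.57, 3.14, 3.14, 3.14].

## Interface

Orientations are given as [roll, pitch, yaw] about the fixed x, y, z axes, in that order (R = Rz(yaw) Ry(pitch) Rx(roll)).
In Python, from station import ctrl gives the robot as it stands. The module is installed in compiled form; this text tells all that it offers.
- The arm moves only by the tool carry_out, never from a script. Its argument "deltas" is a list of rows, each an object of numbers: "x", "y", "z": the shift along the tool's x, y, z in units of 0.02 m (1.0 is 0.02 m); "wx", "wy", "wz": the turn, a rotation vector about the tool's x, y, z in units of 0.08 rad (1.0 is 0.08 rad); "jaw": the opening in per cent of the stroke, from 0 (shut) to 100 (fully open). A call has 1 to 12 rows; each row shifts and turns the commanded pose from where the row before left it, along the tool's axes as they then stand; what a row does not reach is not made up. A row lasts 1/12 s, in which the tool goes at most 41.7 mm and 7.16 degrees, less where a joint would pass 70% of its speed; a pose out of reach is approached as far as the arm can. A call with a number of a shift or a turn outside -1 to 1 is refused whole. A call with a gripper value outside its range is refused whole. The fingers move at their own pace and stop on an object; "squeeze" is the grip in N (left out, the last holds). Time passes only in rows, so rows that do not move let the fingers close. It gives the time, the measured TCP pose, the force and the opening at its end, in the units of the state.
- ctrl.get_obs(): the state, without advancing time (a new reading comes with each control period).
- ctrl.camera(name): name is "scene" or "side" or "wrist"; returns the picture (400x640x3 uint8, blue, green, red); there is no depth.
- ctrl.camera_params(name): a dict with "mtx" (3x3 intrinsics, pixels), "origin" and "attitude" of the camera in the world. Camera axes: x right, y down, z forward; pixel columns grow to the right and rows downward; lengths in m; the calibration is good to about 2 mm. A picture is of the moment at which its call begins: read the wrist's pose just before it. camera_params takes no time and is no camera call; for the wrist camera it gives the pose at the moment of the call.
- ctrl.hand_in(): hands the job in, once; it reports no verdict.
Trained networks look in the newest picture that a camera, given by its name, has taken for a name from the list of things; names that differ only in an ending like _2 or _b are one class to them, and where a whole thing is asked for, a point or a joint stands for the part that bears it (a point fixed in the world has none). Each returns a list of dicts, best first, with "conf" (0 to 1); they miss things now and then, are a little off and sometimes report something else, mostly with a low value. They report only what shows in the picture. A call takes as long as a camera call. They do not tell look-alikes from the thing itself.
- ctrl.boxes_of(camera, label): "rect" ([left, top, right, bottom] in pixels, round what is visible of it).
- ctrl.mark_of(camera, label): "position" ([row, column] in pixels: a listed point, or the origin of a listed thing).
The state is a dict: "time_s": time; "qpos": joint angles; "joint_vel": joint speeds; "tau": joint torques, N m; "ee_pos": TCP position; "eef_rot": TCP orientation; "force": force on the tool from outside, world axes, zero at the start; "moment": the same for the moment, N m; "grip_width": finger opening in m.
Only numpy, scipy, OpenCV 4.12 (cv2) and the standard library are available. Lean on these libraries where they do the work, as an engineer would, in place of code of your own. Each camera call takes 0.05 s, during which the arm holds its last target.

## Working session

There is one attempt and no reset: what is moved stays moved. The work goes in short steps, Python scripts to look and compute and a tool call to move; the robot and the scene stay as the last step left them, time stands still between calls to the robot, and variables do not carry over. Pictures are saved under pics/ and viewed, and the job is handed in when it is done.

Besides the shell and the picture viewer there is one more tool, called after "Emit:" by a JSON object that holds its "name" and its "arguments", one argument or row to a line. carry_out: Moves the arm, as the interface text tells. Its arguments: {"type":"object","properties":{"deltas":{"type":"array"},"squeeze":{"type":"number"}},"required":["deltas"]}

```bash
mkdir -p pics; cat > h.py <<'E'
import numpy as np, cv2
from station import ctrl
def ray(cam,rc,P=None):
    P=P or ctrl.camera_params(cam)
    K=np.array(P["mtx"]);o=np.array(P["origin"]);A=np.array(P["attitude"])
    return K,o,A
E
python3 - <<'E'
from h import *
print(ctrl.get_obs(), ctrl.grasp_offset)
for c in ["scene","side","wrist"]:
    print(c,ctrl.camera_params(c))
    im=ctrl.camera(c); cv2.imwrite(f"pics/{c}0.png",im)
    if c!="wrist":
      for l in ["stand","nest","drift_grip","drift_tip","holder_mouth","drift"]:
        print(c,l,[(np.round(d["position"],1).tolist(),round(d["conf"],2)) for d in ctrl.mark_of(c,l)][:4])
E
```

```text
{'time_s': 0.0, 'qpos': array([ 1.03842088e+00,  3.00477050e-01,  1.52156524e+00,  9.09581946e-06,
        1.32065679e+00, -6.65775528e-02]), 'joint_vel': array([-0.00186562,  0.00040466, -0.00025008, -0.00047474,  0.0004549 ,
        0.00015751]), 'tau': array([-7.13307218e-04, -5.31808805e+01, -3.52730477e+01,  7.07691209e-02,
        2.44741532e-02, -1.02464121e-04]), 'ee_pos': array([0.24688964, 0.49119885, 0.20488975]), 'eef_rot': array([-3.14048926e+00, -8.23996642e-05,  2.67579246e+00]), 'force': array([ 0.23813886, -0.5401772 ,  0.55263454]), 'moment': array([-0.02552695, -0.01830276, -0.0161066 ]), 'grip_width': 0.09392717230179946} 0.0188
scene {'mtx': array([[510.80003977,   0.        , 321.16067674],
       [  0.        , 510.80003977, 196.03333814],
       [  0.        ,   0.        ,   1.        ]]), 'origin': array([-0.19309207, -0.50554848,  0.50280785]), 'attitude': array([-1.97139912e+00, -1.51973041e-03, -8.46953043e-01])}
scene stand [([232.5, 282.8], 0.78)]
scene nest []
scene drift_grip [([253.8, 346.7], 0.91), ([234.0, 393.8], 0.89), ([228.1, 418.3], 0.76)]
sce
[... 320 characters left out ...]
rray([0.25901607, 1.05364856, 0.84815702]), 'attitude': array([-2.23924458,  0.01154407, -2.83329649])}
side stand [([253.0, 335.2], 0.93)]
side nest [([206.2, 285.3], 0.41)]
side drift_grip [([171.1, 401.8], 0.74), ([155.4, 364.3], 0.66), ([161.5, 329.4], 0.41)]
side drift_tip [([194.5, 402.2], 0.6)]
side holder_mouth [([163.5, 365.0], 0.96)]
side drift [([193.2, 403.2], 0.58), ([175.8, 331.1], 0.4)]
wrist {'mtx': array([[318.02034025,   0.        , 317.71294885],
       [  0.        , 318.02034025, 200.89859826],
       [  0.        ,   0.        ,   1.        ]]), 'origin': array([0.17865295, 0.52533886, 0.38563073]), 'attitude': array([ 2.87311495e+00, -6.02056340e-04,  1.10600003e+00])}
```

View pics/scene0.png

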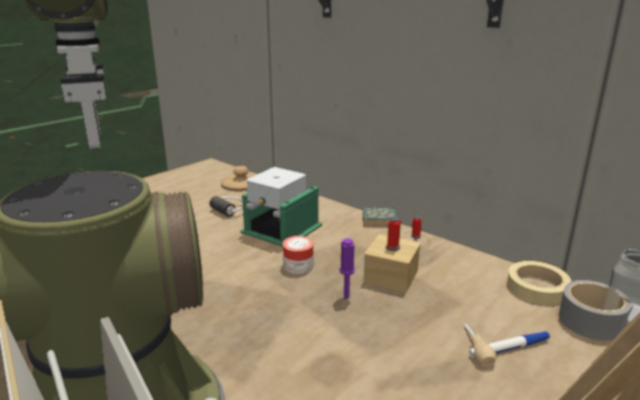

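View pics/side0.png

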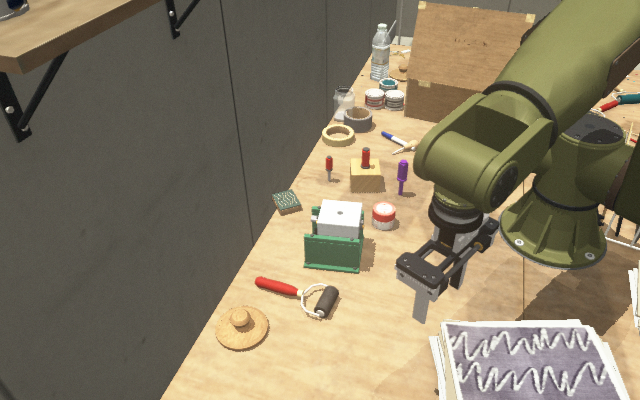

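View pics/wrist0.png

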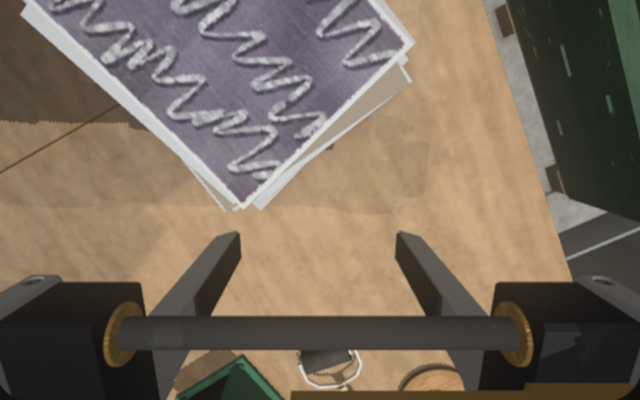

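```bash
cat > h.py <<'E'
import numpy as np, cv2
from scipy.spatial.transform import Rotation as R
from station import ctrl
def cam(c,P=None):
    P=P or ctrl.camera_params(c)
    return np.array(P["mtx"]),np.array(P["origin"]),R.from_euler("xyz",P["attitude"]).as_matrix()
def ray(C,rc):
    K,o,A=C
    d=A@np.linalg.solve(K,[rc[1],rc[0],1.]); return o,d/np.linalg.norm(d)
def onz(C,rc,z):
    o,d=ray(C,rc); return o+d*(z-o[2])/d[2]
def tri(*crs):
    M=np.zeros((3,3));b=np.zeros(3)
    for C,rc in crs:
        o,d=ray(C,rc);Q=np.eye(3)-np.outer(d,d);M+=Q;b+=Q@o
    return np.linalg.solve(M,b)
def proj(C,p):
    K,o,A=C;q=K@(A.T@(np.asarray(p)-o));return (q[:2]/q[2])[::-1]
E
python3 - <<'E'
from h import *
S=cam("scene");D=cam("side")
print("grip",tri((S,(234,393.8)),(D,(155.4,364.3))))
print("mouth",tri((S,(246.4,391.4)),(D,(163.5,365.))),onz(S,(246.4,391.4),.06),onz(D,(163.5,365),.06))
print("stand",tri((S,(232.5,282.8)),(D,(253,335.2))),onz(S,(232.5,282.8),0),onz(D,(253,335.2),0))
print("bore",onz(S,(177,276),.126),onz(D,(212,341),.126))
for n,r,cs in [("scene0",(150,240,225,440),4),("side0",(130,280,290,420),4.5)]:
    im=cv2.imread(f"pics/{n}.png");c=im[r[0]:r[1],r[2]:r[3]]
    c=cv2.resize(c,None,fx=min(800/c.shape[1],600/c.shape[0]),fy=min(800/c.shape[1],600/c.shape[0]),interpolation=cv2.INTER_CUBIC);cv2.imwrite(f"pics/{n}z.png",c);print(c.shape)
E
```

```text
grip [ 0.50239859 -0.06753281  0.08925705]
mouth [ 0.49915718 -0.06588073  0.06451685] [ 0.50046095 -0.06252838  0.06      ] [ 0.50345063 -0.07677113  0.06      ]
stand [ 0.50248864  0.22125778 -0.0092735 ] [0.49059755 0.20829974 0.        ] [0.49942303 0.23067311 0.        ]
bore [0.48749691 0.22021985 0.126     ] [0.48854071 0.22290292 0.126     ]
(335, 800, 3)
(600, 520, 3)
```

View pics/scene0z.png

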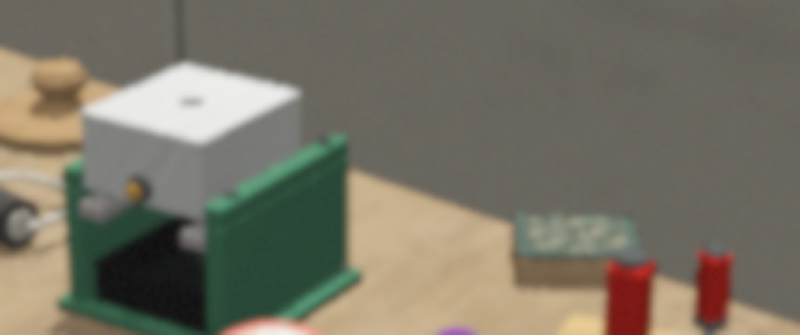

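View pics/side0z.png

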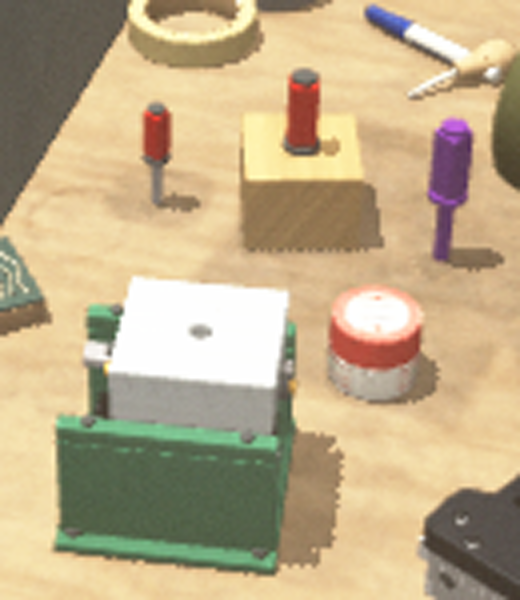

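```bash
python3 - <<'E'
from h import *
D=cam("side");S=cam("scene")
z=lambda x,y:(130+y/4,290+x/4)
def quad(n,pts,h):
    q=np.array([onz(D,z(*p),h)[:2] for p in pts]); print(n,q.round(4).tolist(),"mean",q.mean(0))
    e=[q[(i+1)%4]-q[i] for i in range(4)]; print([ (round(np.degrees(np.arctan2(v[1],v[0])),1),round(np.linalg.norm(v),3)) for v in e])
quad("block",[(135,280),(288,292),(278,380),(110,368)],.126)
quad("holder",[(245,113),(355,118),(362,182),(240,180)],.06)
print("bore",onz(D,(212.5,340),.126),onz(S,(177.1,276.3),.126))
print("wall",onz(D,(160,300),0),onz(D,(370,175),0))
print("pot",onz(D,z(375,320),.05)," lino",onz(D,(200,287),.02))
# cap top z=.06+.03+.025+.004 = .119
print("cap",onz(D,z(305,73),.119),onz(S,(150+262/3.72,225+632/3.72),.119))
o=ctrl.get_obs();W=cam("wrist");print(proj(W,o["ee_pos"]),W[2][:,2])
E
```

```text
block [[0.5392, 0.1926], [0.4509, 0.1775], [0.4374, 0.2539], [0.5289, 0.2712]] mean [0.4890928  0.22379368]
[(np.float64(-170.3), np.float64(0.09)), (np.float64(100.0), np.float64(0.078)), (np.float64(10.7), np.float64(0.093)), (np.float64(-82.5), np.float64(0.079))]
holder [[0.5474, -0.0913], [0.4709, -0.1075], [0.4493, -0.0328], [0.5293, -0.0111]] mean [ 0.49921642 -0.06067569]
[(np.float64(-168.0), np.float64(0.078)), (np.float64(106.1), np.float64(0.078)), (np.float64(15.1), np.float64(0.083)), (np.float64(-77.3), np.float64(0.082))]
bore [0.49022438 0.22525846 0.126     ] [0.48750532 0.21933458 0.126     ]
wall [ 0.71720416 -0.12410027  0.        ] [0.70404517 0.62647871 0.        ]
pot [0.41184618 0.09668952 0.05      ]  lino [0.67501495 0.09481714 0.02      ]
cap [ 0.49943425 -0.06439828  0.119     ] [ 0.49006271 -0.07296708  0.119     ]
[243.18418453 317.99917787] [ 0.23738431 -0.11838117 -0.9641756 ]
```

Emit:
{"name": "carry_out", "arguments": {
  "deltas": [
    {"z":-0.2,"wz":1},
    {"z":-0.2,"wz":1},
    {"z":-0.2,"wz":1},
    {"z":-0.2,"wz":1},
    {"z":-0.2,"wz":1},
    {"z":-0.2,"wz":1},
    {"z":-0.2,"wz":1},
    {"z":-0.2,"wz":1},
    {"z":-0.2,"wz":1},
    {"z":-0.2,"wz":1},
    {"wz":1}
  ]
}}

```text
invalid input
```

Emit:
{"name": "carry_out", "arguments": {
  "deltas": [
    {"x":-1,"y":0.2},
    {"x":-1,"y":0.2},
    {"x":-1,"y":0.2},
    {"x":-1,"y":0.2},
    {"x":-1,"y":0.2},
    {"x":-1,"y":0.2},
    {"x":-1,"y":0.2},
    {"x":-1,"y":0.2},
    {"x":-1,"y":0.2},
    {"x":-1,"y":0.2},
    {"x":-1,"y":0.2},
    {"x":-1,"y":0.2}
  ]
}}

```text
invalid input
```

```bash
python3 - <<'E'
from h import *
o=ctrl.get_obs();print(o["ee_pos"],o["eef_rot"]);W=cam("wrist")
im=ctrl.camera("wrist");cv2.imwrite("pics/w1.png",im);print(proj(W,[.49,.222,.126]))
E
```

```text
[0.24700799 0.49138079 0.20544226] [-3.14155351e+00 -1.52847930e-05  2.67580089e+00]
[492.82151563 201.36800658]
```

View pics/w1.png

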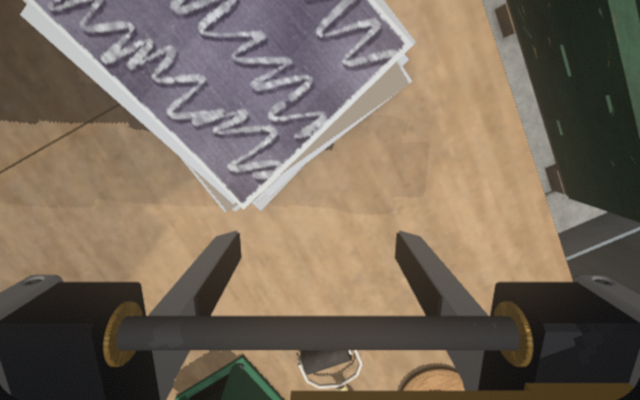

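The calls were refused and the view hasn't changed. I think each row needs all its fields, so I'll try that.

Emit:
{"name": "carry_out", "arguments": {
  "deltas": [
    {"x":0,"y":0,"z":-0.2,"wx":0,"wy":0,"wz":1,"jaw":100},
    {"x":0,"y":0,"z":-0.2,"wx":0,"wy":0,"wz":1,"jaw":100}
  ]
}}

```text
time_s: 0.97
ee_pos: [0.247, 0.4913, 0.2134]
eef_rot: [-3.141, -0.0, 2.512]
force: [-0.7, -0.3, -0.8]
grip_width: 0.0941
```

Emit:
{"name": "carry_out", "arguments": {
  "deltas": [
    {"x":0,"y":0,"z":-0.2,"wx":0,"wy":0,"wz":1,"jaw":100},
    {"x":0,"y":0,"z":-0.2,"wx":0,"wy":0,"wz":1,"jaw":100},
    {"x":0,"y":0,"z":-0.2,"wx":0,"wy":0,"wz":1,"jaw":100},
    {"x":0,"y":0,"z":-0.2,"wx":0,"wy":0,"wz":1,"jaw":100},
    {"x":0,"y":0,"z":-0.2,"wx":0,"wy":0,"wz":1,"jaw":100},
    {"x":0,"y":0,"z":-0.2,"wx":0,"wy":0,"wz":1,"jaw":100},
    {"x":0,"y":0,"z":-0.2,"wx":0,"wy":0,"wz":1,"jaw":100},
    {"x":0,"y":0,"z":-0.2,"wx":0,"wy":0,"wz":1,"jaw":100},
    {"x":0,"y":0,"z":0,"wx":0,"wy":0,"wz":1,"jaw":100}
  ]
}}

```text
time_s: 1.72
ee_pos: [0.2471, 0.4916, 0.2462]
eef_rot: [3.141, -0.001, 1.792]
force: [-0.1, -1.1, 0.2]
grip_width: 0.0942
```

Emit:
{"name": "carry_out", "arguments": {
  "deltas": [
    {"x":-1,"y":0.2,"z":0,"wx":0,"wy":0,"wz":0,"jaw":100},
    {"x":-1,"y":0.2,"z":0,"wx":0,"wy":0,"wz":0,"jaw":100},
    {"x":-1,"y":0.2,"z":0,"wx":0,"wy":0,"wz":0,"jaw":100},
    {"x":-1,"y":0.2,"z":0,"wx":0,"wy":0,"wz":0,"jaw":100},
    {"x":-1,"y":0.2,"z":0,"wx":0,"wy":0,"wz":0,"jaw":100},
    {"x":-1,"y":0.2,"z":0,"wx":0,"wy":0,"wz":0,"jaw":100},
    {"x":-1,"y":0.2,"z":0,"wx":0,"wy":0,"wz":0,"jaw":100},
    {"x":-1,"y":0.2,"z":0,"wx":0,"wy":0,"wz":0,"jaw":100},
    {"x":-1,"y":0.2,"z":0,"wx":0,"wy":0,"wz":0,"jaw":100},
    {"x":-1,"y":0.2,"z":0,"wx":0,"wy":0,"wz":0,"jaw":100},
    {"x":-1,"y":0.2,"z":0,"wx":0,"wy":0,"wz":0,"jaw":100},
    {"x":-1,"y":0.2,"z":0,"wx":0,"wy":0,"wz":0,"jaw":100}
  ]
}}

```text
time_s: 2.72
ee_pos: [0.3476, 0.2672, 0.2456]
eef_rot: [3.141, -0.0, 1.796]
force: [-0.1, 0.2, 0.0]
grip_width: 0.0943
```

```bash
python3 - <<'E'
from h import *
o=ctrl.get_obs();print(o["ee_pos"],o["eef_rot"]);W=cam("wrist")
im=ctrl.camera("wrist");cv2.imwrite("pics/w2.png",im);print(proj(W,[.49,.222,.126]))
E
```

```text
[0.34761592 0.2672396  0.24557378] [ 3.14130545e+00 -9.91581765e-05  1.79590722e+00]
[266.04618864 441.25716805]
```

View pics/w2.png

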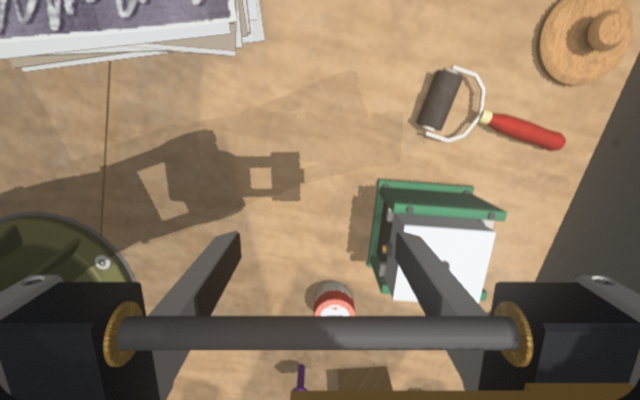

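```bash
python3 - <<'E'
from h import *
W=cam("wrist")
im=cv2.imread("pics/w2.png");c=im[170:310,340:520];cv2.imwrite("pics/w2z.png",cv2.resize(c,None,fx=4.2,fy=4.2,interpolation=cv2.INTER_CUBIC))
print(onz(W,(263,446),.126))
E
```

```text
[0.49468646 0.22406742 0.126     ]
```

View pics/w2z.png

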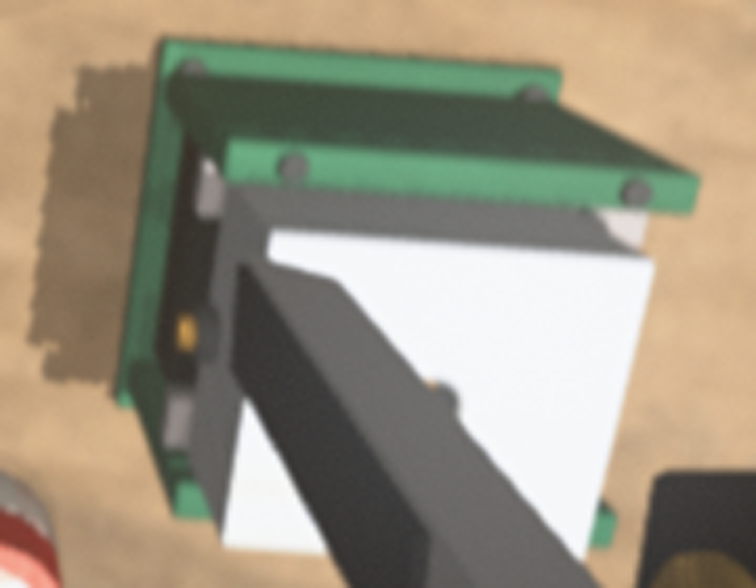

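Emit:
{"name": "carry_out", "arguments": {
  "deltas": [
    {"x":-1,"y":0.2,"z":0,"wx":0,"wy":0,"wz":0,"jaw":100},
    {"x":-1,"y":0.2,"z":0,"wx":0,"wy":0,"wz":0,"jaw":100},
    {"x":-1,"y":0.2,"z":0,"wx":0,"wy":0,"wz":0,"jaw":100},
    {"x":-1,"y":0.2,"z":0,"wx":0,"wy":0,"wz":0,"jaw":100},
    {"x":-1,"y":0.2,"z":0,"wx":0,"wy":0,"wz":0,"jaw":100},
    {"x":-1,"y":0.2,"z":0,"wx":0,"wy":0,"wz":0,"jaw":100},
    {"x":-1,"y":0.2,"z":0,"wx":0,"wy":0,"wz":0,"jaw":100},
    {"x":-1,"y":0.2,"z":0,"wx":0,"wy":0,"wz":0,"jaw":100},
    {"x":-1,"y":0.2,"z":0,"wx":0,"wy":0,"wz":0,"jaw":100},
    {"x":-1,"y":0.2,"z":0,"wx":0,"wy":0,"wz":0,"jaw":100},
    {"x":-1,"y":0.2,"z":0,"wx":0,"wy":0,"wz":0,"jaw":100},
    {"x":-1,"y":0.2,"z":0,"wx":0,"wy":0,"wz":0,"jaw":100}
  ]
}}

```text
time_s: 3.77
ee_pos: [0.448, 0.0439, 0.2456]
eef_rot: [3.141, 0.0, 1.796]
force: [0.0, 0.1, -0.1]
grip_width: 0.0943
```

```bash
python3 - <<'E'
from h import *
o=ctrl.get_obs();print(o["ee_pos"],o["eef_rot"]);W=cam("wrist")
im=ctrl.camera("wrist");cv2.imwrite("pics/w3.png",im);print(proj(W,[.499,-.066,.119]))
E
```

```text
[0.4479929  0.04393163 0.24557709] [3.14131815e+00 4.37561407e-05 1.79573659e+00]
[298.58926677 340.09071504]
```

View pics/w3.png

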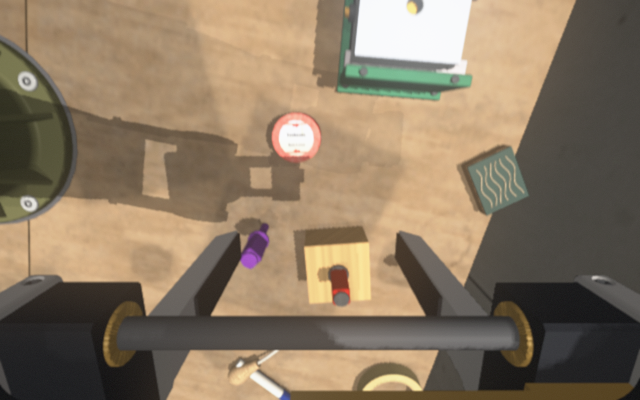

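```bash
python3 - <<'E'
from h import *
W=cam("wrist")
im=cv2.imread("pics/w3.png")
cv2.imwrite("pics/w3a.png",cv2.resize(im[220:312,290:390],None,fx=6,fy=6,interpolation=cv2.INTER_CUBIC))
cv2.imwrite("pics/w3b.png",cv2.resize(im[0:105,330:480],None,fx=5,fy=5,interpolation=cv2.INTER_CUBIC))
print(onz(W,(6,414),.126),onz(W,(297,341),.119))
E
```

```text
[0.49170349 0.21870966 0.126     ] [ 0.50033315 -0.06616901  0.119     ]
```

View pics/w3a.png

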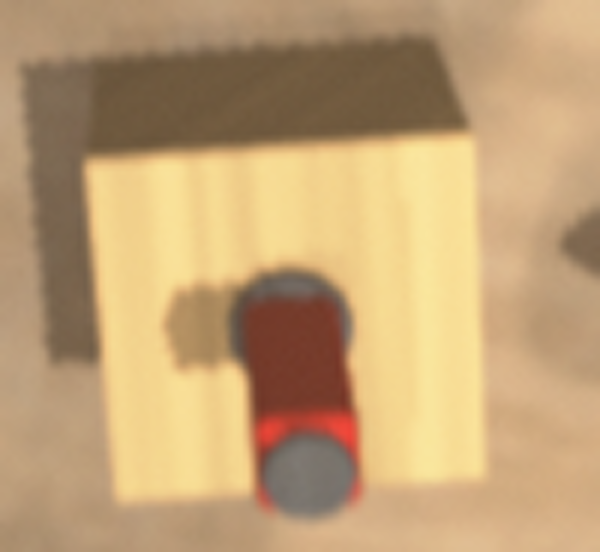

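View pics/w3b.png

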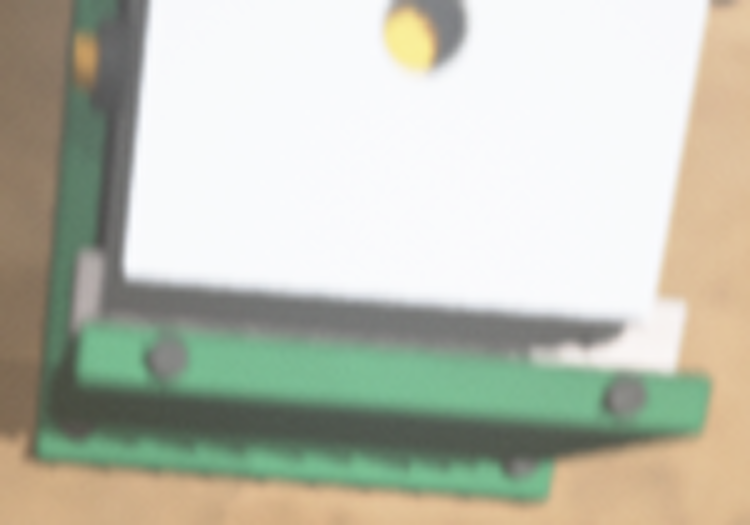

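```bash
python3 - <<'E'
from h import *
W=cam("wrist")
za=lambda x,y:(220+y/6-.4,290+x/6-.4)
zb=lambda x,y:(0+y/5-.4,330+x/5-.4)
ang=lambda a,b:np.degrees(np.arctan2(*(b-a)[1::-1]))
h=[onz(W,za(*p),.06) for p in [(88,157),(475,132),(487,480),(117,500)]]
print("holder",np.mean(h,0),[ang(h[i],h[(i+1)%4]) for i in range(4)])
print("cap",onz(W,za(308,473),.119), "collar",onz(W,za(291,325),.064))
t=[onz(W,za(*p),.115) for p in [(258,415),(355,410)]]
print("grip edge",ang(*t),np.linalg.norm(t[1]-t[0]))
print("grip left edge",ang(onz(W,za(258,415),.115),onz(W,za(262,495),.115)))
print("bore",onz(W,zb(425,28),.126))
b=[onz(W,zb(*p),.126) for p in [(122,278),(655,320),(708,0),(148,0)]]
print("block",[ang(b[0],b[1]),ang(b[1],b[2]),ang(b[0],b[3])])
r=[onz(W,zb(*p),.092) for p in [(80,385),(700,433)]];print("rim",ang(*r), np.linalg.norm(r[1]-r[0]))
E
```

```text
holder [ 0.50171421 -0.06891066  0.06      ] [np.float64(16.84655718161506), np.float64(-72.84572030120638), np.float64(-163.63102778739193), np.float64(106.72238505896608)]
cap [ 0.50069054 -0.06790381  0.119     ] collar [ 0.50098313 -0.06762429  0.064     ]
grip edge 16.168030514141726 0.01772678911035179
grip left edge -73.85721259000323
bore [0.49201355 0.21938924 0.126     ]
block [np.float64(8.748481230552134), np.float64(99.4819702210738), np.float64(98.80632546425348)]
rim 8.747991637010323 0.12328752609446819
```

Emit:
{"name": "carry_out", "arguments": {
  "deltas": [
    {"x":-0.86,"y":0.19,"z":0,"wx":0,"wy":0,"wz":0,"jaw":55},
    {"x":-0.86,"y":0.19,"z":0,"wx":0,"wy":0,"wz":0,"jaw":55},
    {"x":-0.86,"y":0.19,"z":0,"wx":0,"wy":0,"wz":0,"jaw":55},
    {"x":-0.86,"y":0.19,"z":0,"wx":0,"wy":0,"wz":0,"jaw":55},
    {"x":-0.86,"y":0.19,"z":0,"wx":0,"wy":0,"wz":0,"jaw":55},
    {"x":-0.86,"y":0.19,"z":0,"wx":0,"wy":0,"wz":0,"jaw":55},
    {"x":-0.86,"y":0.19,"z":0,"wx":0,"wy":0,"wz":-0.8,"jaw":55},
    {"x":0,"y":0,"z":1,"wx":0,"wy":0,"wz":0,"jaw":55},
    {"x":0,"y":0,"z":1,"wx":0,"wy":0,"wz":0,"jaw":55},
    {"x":0,"y":0,"z":1,"wx":0,"wy":0,"wz":0,"jaw":55},
    {"x":0,"y":0,"z":1,"wx":0,"wy":0,"wz":0,"jaw":55},
    {"x":0,"y":0,"z":1,"wx":0,"wy":0,"wz":0,"jaw":55}
  ]
}}

```text
time_s: 4.82
ee_pos: [0.5004, -0.0664, 0.1446]
eef_rot: [3.141, 0.0, 1.86]
force: [1.0, -0.6, 0.1]
grip_width: 0.0517
```

```bash
python3 - <<'E'
from h import *
o=ctrl.get_obs();print(o["ee_pos"],o["eef_rot"],o["grip_width"]);W=cam("wrist")
im=ctrl.camera("wrist");cv2.imwrite("pics/w4.png",im);print(proj(W,[.5008,-.068,.119]))
E
```

```text
[ 0.50042678 -0.06638981  0.14457355] [3.14139213e+00 1.05935938e-04 1.85969211e+00] 0.05172124757336962
[230.92839364 316.87576518]
```

View pics/w4.png

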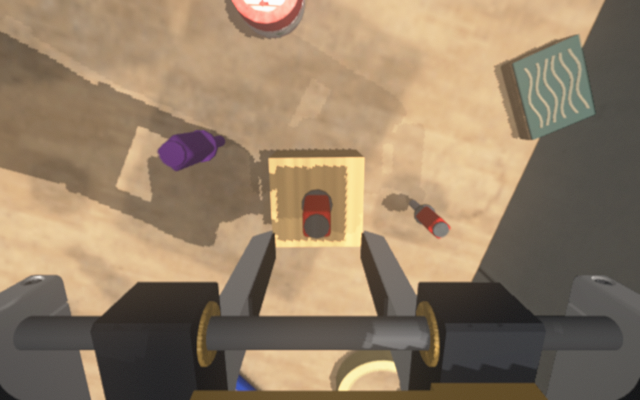

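```bash
python3 - <<'E'
from h import *
W=cam("wrist")
im=cv2.imread("pics/w4.png")
cv2.imwrite("pics/w4a.png",cv2.resize(im[145:255,260:375],None,fx=5,fy=5,interpolation=cv2.INTER_CUBIC))
print(onz(W,(227,317),.119))
h=[onz(W,p,.06) for p in [(157,268),(157,364),(246,364),(246,274)]];print(np.mean(h,0))
E
```

```text
[ 0.49799856 -0.06357989  0.119     ]
[ 0.49805463 -0.06340013  0.06      ]
```

View pics/w4a.png

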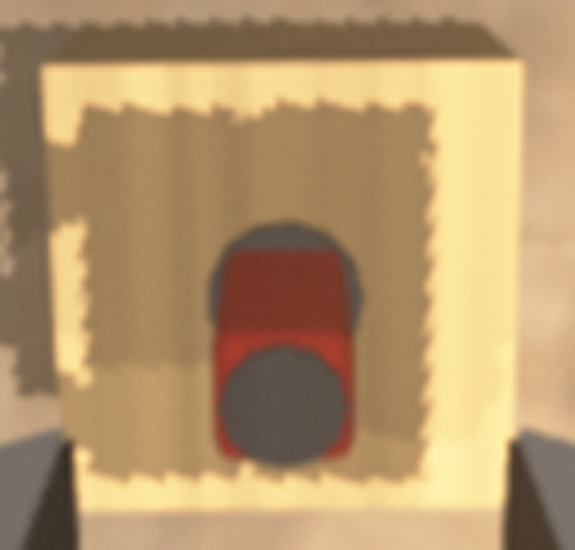

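Emit:
{"name": "carry_out", "arguments": {
  "deltas": [
    {"x":0.1,"y":0,"z":0.9,"wx":0,"wy":0,"wz":0,"jaw":50},
    {"x":0,"y":0,"z":0.9,"wx":0,"wy":0,"wz":0,"jaw":50},
    {"x":0,"y":0,"z":0.9,"wx":0,"wy":0,"wz":0,"jaw":50},
    {"x":0,"y":0,"z":0.85,"wx":0,"wy":0,"wz":0,"jaw":50},
    {"x":0,"y":0,"z":0,"wx":0,"wy":0,"wz":0,"jaw":50}
  ]
}}

```text
time_s: 5.28
ee_pos: [0.4987, -0.0642, 0.0723]
eef_rot: [-3.138, -0.002, 1.86]
force: [0.7, -0.6, -0.6]
grip_width: 0.0467
```

Emit:
{"name": "carry_out", "arguments": {
  "deltas": [
    {"x":0,"y":0,"z":0,"wx":0,"wy":0,"wz":0,"jaw":0},
    {"x":0,"y":0,"z":0,"wx":0,"wy":0,"wz":0,"jaw":0},
    {"x":0,"y":0,"z":0,"wx":0,"wy":0,"wz":0,"jaw":0},
    {"x":0,"y":0,"z":0,"wx":0,"wy":0,"wz":0,"jaw":0},
    {"x":0,"y":0,"z":0,"wx":0,"wy":0,"wz":0,"jaw":0},
    {"x":0,"y":0,"z":0,"wx":0,"wy":0,"wz":0,"jaw":0}
  ],
  "squeeze": 50
}}

```text
time_s: 5.78
ee_pos: [0.5003, -0.0647, 0.0753]
eef_rot: [3.141, 0.001, 1.86]
force: [-1.8, 0.1, 6.2]
grip_width: 0.02
```

```bash
python3 - <<'E'
from h import *
o=ctrl.get_obs();print(o["ee_pos"],o["eef_rot"],o["grip_width"],o["force"],o["moment"])
im=ctrl.camera("wrist");cv2.imwrite("pics/w5.png",im)
o=ctrl.get_obs();print(o["ee_pos"],o["force"])
E
```

```text
[ 0.50025785 -0.0647075   0.0753099 ] [3.14060959e+00 5.75898245e-04 1.85973088e+00] 0.020035597977856975 [-1.84373235  0.07195583  6.24482519] [-0.02462232  0.43311874  0.05022907]
[ 0.50024942 -0.06467449  0.0752974 ] [-2.24486484  1.15141957  7.01968638]
```

View pics/w5.png

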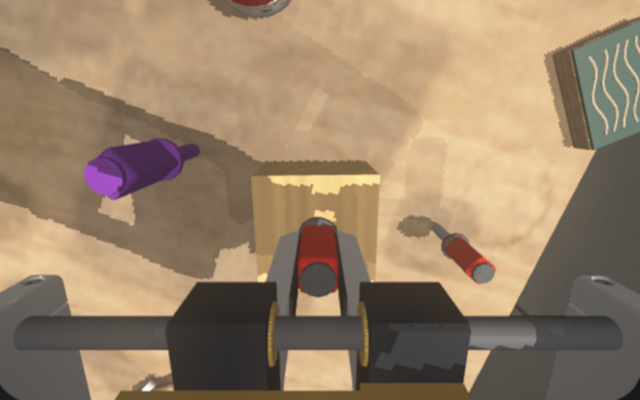

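Emit:
{"name": "carry_out", "arguments": {
  "deltas": [
    {"x":0,"y":0,"z":-0.3,"wx":0,"wy":0,"wz":0,"jaw":0},
    {"x":0,"y":0,"z":-0.5,"wx":0,"wy":0,"wz":0,"jaw":0}
  ]
}}

```text
time_s: 6.0
ee_pos: [0.4994, -0.0645, 0.0903]
eef_rot: [-3.14, -0.001, 1.86]
force: [-1.1, 0.4, -1.5]
grip_width: 0.0195
```

```bash
python3 - <<'E'
from h import *
o=ctrl.get_obs();print(o["ee_pos"],o["eef_rot"],o["grip_width"],o["force"],o["moment"])
im=ctrl.camera("side");cv2.imwrite("pics/s6.png",cv2.resize(im[130:280,290:420],None,fx=4,fy=4))
E
```

```text
[ 0.4993618  -0.0644938   0.09030823] [-3.13999542e+00 -8.39858054e-04  1.85981515e+00] 0.01950473633175619 [-1.10853522  0.42176409 -1.47559983] [-0.09635347  0.05928682 -0.01965374]
```

View pics/s6.png

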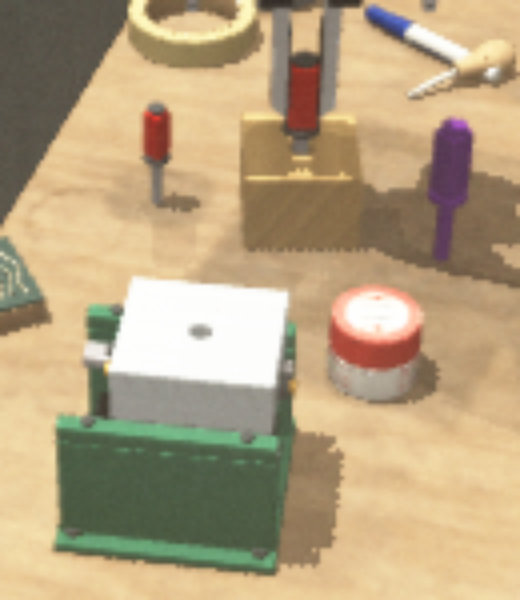

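Emit:
{"name": "carry_out", "arguments": {
  "deltas": [
    {"x":0,"y":0,"z":-0.8,"wx":0,"wy":0,"wz":0,"jaw":0},
    {"x":0,"y":0,"z":-1,"wx":0,"wy":0,"wz":0,"jaw":0},
    {"x":0,"y":0,"z":-1,"wx":0,"wy":0,"wz":0,"jaw":0},
    {"x":0,"y":0,"z":-1,"wx":0,"wy":0,"wz":0,"jaw":0},
    {"x":0,"y":0,"z":-1,"wx":0,"wy":0,"wz":0,"jaw":0},
    {"x":0,"y":0,"z":-1,"wx":0,"wy":0,"wz":0,"jaw":0},
    {"x":0,"y":0,"z":-1,"wx":0,"wy":0,"wz":0,"jaw":0},
    {"x":0,"y":0,"z":0,"wx":0,"wy":0,"wz":0,"jaw":0}
  ]
}}

```text
time_s: 6.72
ee_pos: [0.5011, -0.0648, 0.2306]
eef_rot: [3.136, 0.003, 1.86]
force: [0.7, 0.6, -1.9]
grip_width: 0.02
```

```bash
python3 - <<'E'
from h import *
o=ctrl.get_obs();print(o["ee_pos"],o["eef_rot"],o["force"])
W=cam("wrist")
im=ctrl.camera("wrist");cv2.imwrite("pics/w7.png",im)
T=R.from_euler("xyz",o["eef_rot"]).as_matrix()
d=np.array([.4915,.2205,0])-o["ee_pos"];print("units",(T.T@d)/.02)
print("hole,bore px",proj(W,[.499,-.065,.06]),proj(W,[.4915,.2205,.126]),"tip",proj(W,o["ee_pos"]+[0,0,-.0673]))
E
```

```text
[ 0.50108542 -0.06480717  0.23058821] [3.13615065e+00 2.90120652e-03 1.85981752e+00] [ 0.68374772  0.58343783 -1.93024566]
units [13.84366895  3.5438587  11.50875142]
hole,bore px [182.98490032 314.54252956] [-184.71612831  420.18099122] tip [210.54129469 316.63302289]
```

View pics/w7.png

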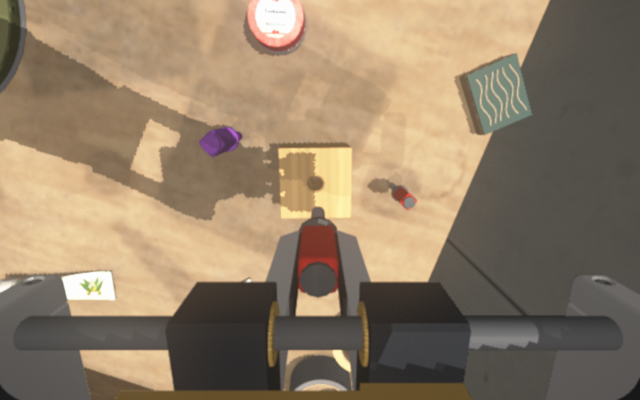

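Emit:
{"name": "carry_out", "arguments": {
  "deltas": [
    {"x":0.6,"y":0.15,"z":0,"wx":0,"wy":0,"wz":0,"jaw":0},
    {"x":1,"y":0.25,"z":0,"wx":0,"wy":0,"wz":0,"jaw":0},
    {"x":1,"y":0.25,"z":0,"wx":0,"wy":0,"wz":0,"jaw":0},
    {"x":1,"y":0.25,"z":0,"wx":0,"wy":0,"wz":0,"jaw":0},
    {"x":1,"y":0.25,"z":0,"wx":0,"wy":0,"wz":0,"jaw":0},
    {"x":1,"y":0.25,"z":0,"wx":0,"wy":0,"wz":0,"jaw":0},
    {"x":1,"y":0.25,"z":0,"wx":0,"wy":0,"wz":0,"jaw":0},
    {"x":1,"y":0.25,"z":0,"wx":0,"wy":0,"wz":0,"jaw":0},
    {"x":1,"y":0.25,"z":0,"wx":0,"wy":0,"wz":0,"jaw":0},
    {"x":1,"y":0.25,"z":0,"wx":0,"wy":0,"wz":0,"jaw":0},
    {"x":1,"y":0.25,"z":0,"wx":0,"wy":0,"wz":0,"jaw":0},
    {"x":1,"y":0.25,"z":0,"wx":0,"wy":0,"wz":0,"jaw":0}
  ]
}}

```text
time_s: 7.77
ee_pos: [0.4883, 0.1759, 0.2249]
eef_rot: [-3.139, -0.0, 1.86]
force: [-0.4, 0.7, -1.8]
grip_width: 0.0196
```

Emit:
{"name": "carry_out", "arguments": {
  "deltas": [
    {"x":1,"y":0.25,"z":0.1,"wx":0,"wy":0,"wz":0,"jaw":0},
    {"x":0.8,"y":0.25,"z":0.4,"wx":0,"wy":0,"wz":0,"jaw":0},
    {"x":0.4,"y":0.15,"z":0.2,"wx":0,"wy":0,"wz":0,"jaw":0},
    {"x":0,"y":0,"z":0,"wx":0,"wy":0,"wz":0,"jaw":0}
  ]
}}

```text
time_s: 8.1
ee_pos: [0.4882, 0.2215, 0.2103]
eef_rot: [-3.138, 0.0, 1.862]
force: [-0.7, -0.3, -2.1]
grip_width: 0.0197
```

```bash
cat >look.py <<'E'
from h import *
import sys
n=sys.argv[1]
o=ctrl.get_obs();print(o["ee_pos"],o["eef_rot"],o["force"])
W=cam("wrist")
im=ctrl.camera("wrist");cv2.imwrite(f"pics/{n}.png",im)
T=R.from_euler("xyz",o["eef_rot"]).as_matrix()
print("bore px",proj(W,[.4915,.2205,.126]),"tip",proj(W,o["ee_pos"]+T@[0,0,.0673]))
c=im[110:260,220:420];cv2.imwrite(f"pics/{n}z.png",cv2.resize(c,None,fx=4,fy=4,interpolation=cv2.INTER_CUBIC))
E
python3 look.py w8
```

```text
[0.4882047  0.22152302 0.21026393] [-3.13812516e+00  4.68815419e-05  1.86168255e+00] [-0.67511397 -0.31041559 -2.06855539]
bore px [207.13323173 320.77845765] tip [210.77457122 317.11690044]
```

View pics/w8z.png

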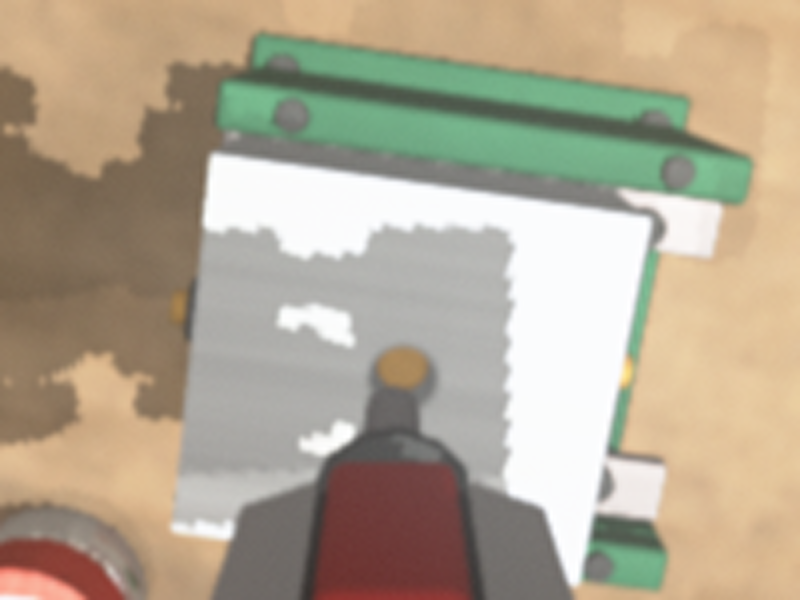

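```bash
python3 - <<'E'
from h import *
o=ctrl.get_obs();W=cam("wrist");b=onz(W,(110+372/4-.4,220+404/4-.4),.126);print(b)
T=R.from_euler("xyz",o["eef_rot"]).as_matrix()
tip=o["ee_pos"]+T@[0,0,.0673];print(tip,(T.T@(b-tip))/.02)
E
```

```text
[0.49071683 0.22316102 0.126     ]
[0.48842486 0.22046803 0.14379096] [0.09643716 0.15060024 0.88914477]
```

Emit:
{"name": "carry_out", "arguments": {
  "deltas": [
    {"x":0.1,"y":0.15,"z":0.3,"wx":0,"wy":0,"wz":0,"jaw":0},
    {"x":0,"y":0,"z":0.3,"wx":0,"wy":0,"wz":0,"jaw":0},
    {"x":0,"y":0,"z":0,"wx":0,"wy":0,"wz":0,"jaw":0}
  ]
}}

```text
time_s: 8.4
ee_pos: [0.4913, 0.2222, 0.199]
eef_rot: [-3.14, 0.0, 1.859]
force: [-0.4, 0.5, -2.2]
grip_width: 0.0199
```

```bash
python3 look.py w9
```

```text
[0.4913454  0.22220616 0.19898448] [-3.13966779e+00  1.72199272e-04  1.85890511e+00] [-0.38272606  0.50447174 -2.18767336]
bore px [210.65503131 316.85952455] tip [210.75249604 317.08825698]
```

View pics/w9z.png

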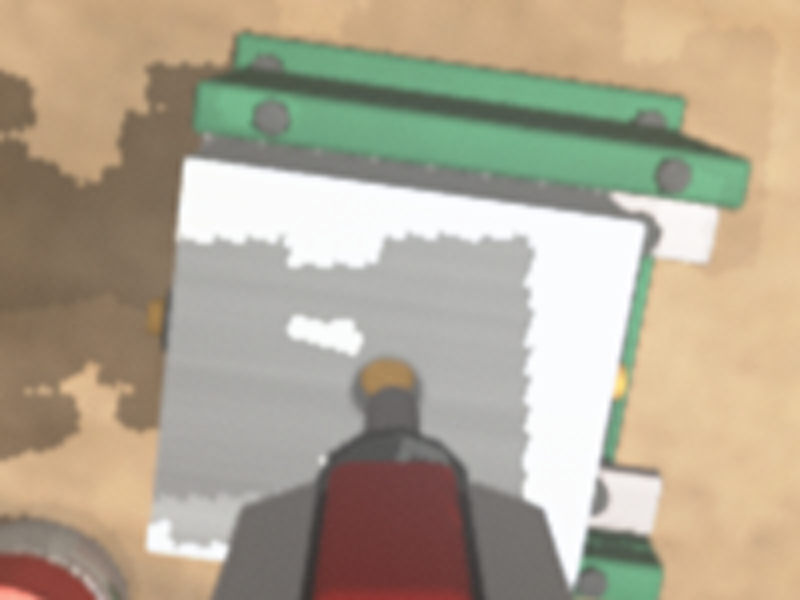

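```bash
python3 - <<'E'
from h import *
o=ctrl.get_obs();W=cam("wrist")
T=R.from_euler("xyz",o["eef_rot"]).as_matrix()
tip=o["ee_pos"]+T@[0,0,.0673];print(tip)
for p in [(386.5,383),(386.5,387)]:
    b=onz(W,(110+p[1]/4-.4,220+p[0]/4-.4),.126);print(b,(T.T@(b-tip))/.02)
E
python3 - <<'E'
import cv2
im=cv2.imread("pics/w9.png")
cv2.imwrite("pics/w9y.png",cv2.resize(im[190:230,295:340],None,fx=14,fy=14,interpolation=cv2.INTER_CUBIC))
E
```

```text
[0.49136997 0.22224408 0.13237548]
[0.48988969 0.22466531 0.126     ] [ 0.13714331 -0.03612141  0.31880707]
[0.49013554 0.22383514 0.126     ] [ 0.09385283 -0.03613249  0.31881235]
```

View pics/w9y.png

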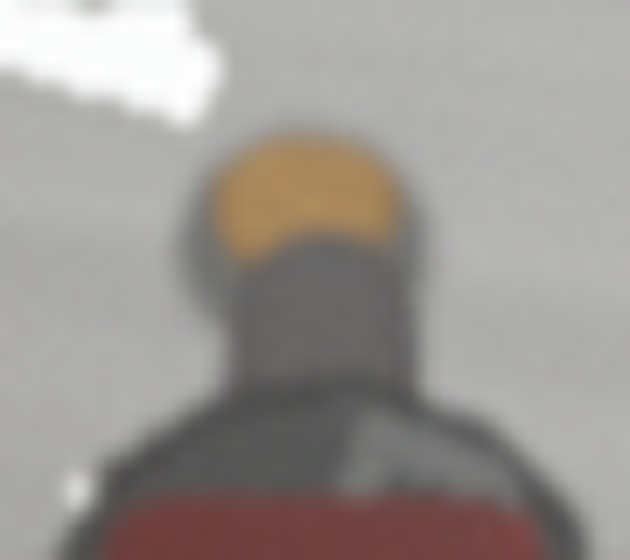

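Emit:
{"name": "carry_out", "arguments": {
  "deltas": [
    {"x":0.15,"y":-0.05,"z":0.1,"wx":0,"wy":0,"wz":0,"jaw":0},
    {"x":0,"y":0,"z":0.1,"wx":0,"wy":0,"wz":0,"jaw":0},
    {"x":0,"y":0,"z":0.1,"wx":0,"wy":0,"wz":0,"jaw":0},
    {"x":0,"y":0,"z":0,"wx":0,"wy":0,"wz":0,"jaw":0}
  ]
}}

```text
time_s: 8.78
ee_pos: [0.4897, 0.2255, 0.1941]
eef_rot: [-3.141, 0.0, 1.86]
force: [-0.6, 0.3, -1.4]
grip_width: 0.0197
```

Emit:
{"name": "carry_out", "arguments": {
  "deltas": [
    {"x":0,"y":0,"z":0.1,"wx":0,"wy":0,"wz":0,"jaw":0},
    {"x":0,"y":0,"z":0,"wx":0,"wy":0,"wz":0,"jaw":0}
  ]
}}

```text
time_s: 8.95
ee_pos: [0.4898, 0.2254, 0.1922]
eef_rot: [-3.141, 0.0, 1.86]
force: [-0.1, -0.0, -2.2]
grip_width: 0.0199
```

```bash
python3 look.py w10; python3 - <<'E'
import cv2
im=cv2.imread("pics/w10.png")
cv2.imwrite("pics/w10y.png",cv2.resize(im[190:230,295:340],None,fx=14,fy=14,interpolation=cv2.INTER_CUBIC))
E
```

```text
[0.48975886 0.22543067 0.19216538] [-3.14130557e+00  1.85426601e-04  1.85975803e+00] [-0.13655784 -0.02167996 -2.18882205]
bore px [217.29018309 317.43343134] tip [210.76643417 317.09101845]
```

View pics/w10y.png

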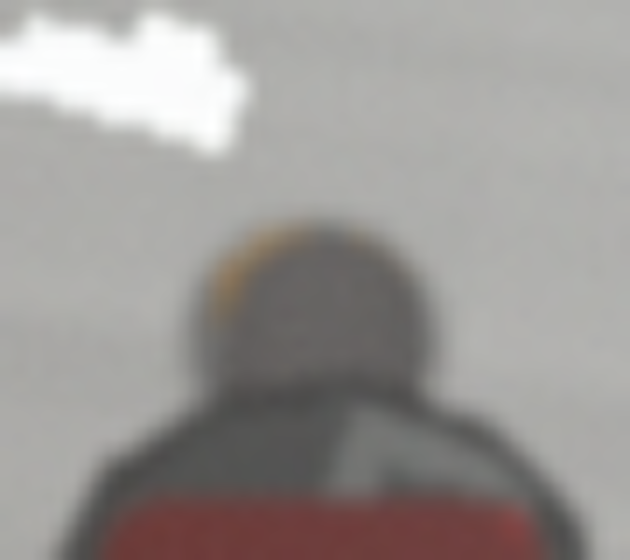

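Emit:
{"name": "carry_out", "arguments": {
  "deltas": [
    {"x":-0.03,"y":-0.03,"z":0.1,"wx":0,"wy":0,"wz":0,"jaw":0},
    {"x":0,"y":0,"z":0.1,"wx":0,"wy":0,"wz":0,"jaw":0},
    {"x":0,"y":0,"z":0,"wx":0,"wy":0,"wz":0,"jaw":0}
  ]
}}

```text
time_s: 9.25
ee_pos: [0.4892, 0.2247, 0.188]
eef_rot: [-3.141, 0.0, 1.86]
force: [0.0, 0.6, -1.9]
grip_width: 0.0201
```

```bash
python3 - <<'E'
from h import *
o=ctrl.get_obs();print(o["ee_pos"],o["eef_rot"],o["force"],o["moment"])
E
```

```text
[0.48924293 0.22471771 0.18800958] [-3.14107233e+00  2.33639502e-07  1.85972590e+00] [ 0.02979947  0.61476104 -1.85573452] [-0.06818484  0.08632098 -0.01295326]
```

Emit:
{"name": "carry_out", "arguments": {
  "deltas": [
    {"x":0,"y":0,"z":0.1,"wx":0,"wy":0,"wz":0,"jaw":0},
    {"x":0,"y":0,"z":0.1,"wx":0,"wy":0,"wz":0,"jaw":0},
    {"x":0,"y":0,"z":0,"wx":0,"wy":0,"wz":0,"jaw":0}
  ]
}}

```text
time_s: 9.5
ee_pos: [0.4892, 0.2248, 0.1839]
eef_rot: [-3.141, 0.0, 1.86]
force: [0.2, 0.3, -2.4]
grip_width: 0.0197
```

Emit:
{"name": "carry_out", "arguments": {
  "deltas": [
    {"x":0,"y":0,"z":0.1,"wx":0,"wy":0,"wz":0,"jaw":0},
    {"x":0,"y":0,"z":0,"wx":0,"wy":0,"wz":0,"jaw":0}
  ]
}}

```text
time_s: 9.67
ee_pos: [0.4893, 0.2248, 0.1821]
eef_rot: [-3.141, 0.0, 1.86]
force: [0.0, -0.2, -2.3]
grip_width: 0.02
```

Emit:
{"name": "carry_out", "arguments": {
  "deltas": [
    {"x":0,"y":0,"z":0.05,"wx":0,"wy":0,"wz":0,"jaw":0},
    {"x":0,"y":0,"z":0,"wx":0,"wy":0,"wz":0,"jaw":0}
  ]
}}

```text
time_s: 9.83
ee_pos: [0.4895, 0.2248, 0.1815]
eef_rot: [3.141, -0.0, 1.86]
force: [-0.1, 0.4, -0.8]
grip_width: 0.0196
```

Emit:
{"name": "carry_out", "arguments": {
  "deltas": [
    {"x":0,"y":0,"z":0.05,"wx":0,"wy":0,"wz":0,"jaw":0},
    {"x":0,"y":0,"z":0.05,"wx":0,"wy":0,"wz":0,"jaw":0}
  ]
}}

```text
time_s: 10.0
ee_pos: [0.4895, 0.2248, 0.1796]
eef_rot: [3.141, 0.0, 1.86]
force: [-0.7, 0.6, -2.6]
grip_width: 0.0198
```

Emit:
{"name": "carry_out", "arguments": {
  "deltas": [
    {"x":0,"y":0,"z":0.05,"wx":0,"wy":0,"wz":0,"jaw":0},
    {"x":0,"y":0,"z":0.05,"wx":0,"wy":0,"wz":0,"jaw":0}
  ]
}}

```text
time_s: 10.17
ee_pos: [0.4893, 0.2248, 0.1772]
eef_rot: [-3.141, -0.0, 1.86]
force: [-1.5, 0.9, -0.3]
grip_width: 0.0196
```

Emit:
{"name": "carry_out", "arguments": {
  "deltas": [
    {"x":0,"y":0,"z":0.05,"wx":0,"wy":0,"wz":0,"jaw":0},
    {"x":0,"y":0,"z":0.05,"wx":0,"wy":0,"wz":0,"jaw":0}
  ]
}}

```text
time_s: 10.33
ee_pos: [0.4897, 0.2249, 0.176]
eef_rot: [3.14, -0.0, 1.86]
force: [-0.4, -0.3, 8.4]
grip_width: 0.0197
```

Emit:
{"name": "carry_out", "arguments": {
  "deltas": [
    {"x":0,"y":0,"z":0.05,"wx":0,"wy":0,"wz":0,"jaw":0},
    {"x":0,"y":0,"z":0,"wx":0,"wy":0,"wz":0,"jaw":0}
  ]
}}

```text
time_s: 10.5
ee_pos: [0.4899, 0.2249, 0.1754]
eef_rot: [3.14, 0.0, 1.86]
force: [-0.8, -0.5, 7.7]
grip_width: 0.0195
```

```bash
python3 look.py w11; python3 - <<'E'
from h import *
im=ctrl.camera("side");cv2.imwrite("pics/s11.png",cv2.resize(im[130:280,270:420],None,fx=4,fy=4,interpolation=cv2.INTER_CUBIC))
E
```

```text
[0.48987807 0.22490651 0.17537624] [3.13974188e+00 2.85694848e-05 1.85981459e+00] [-0.77755819 -0.45328143  7.70107952]
bore px [223.58072315 317.35162484] tip [210.79644024 317.10937705]
```

View pics/w11z.png

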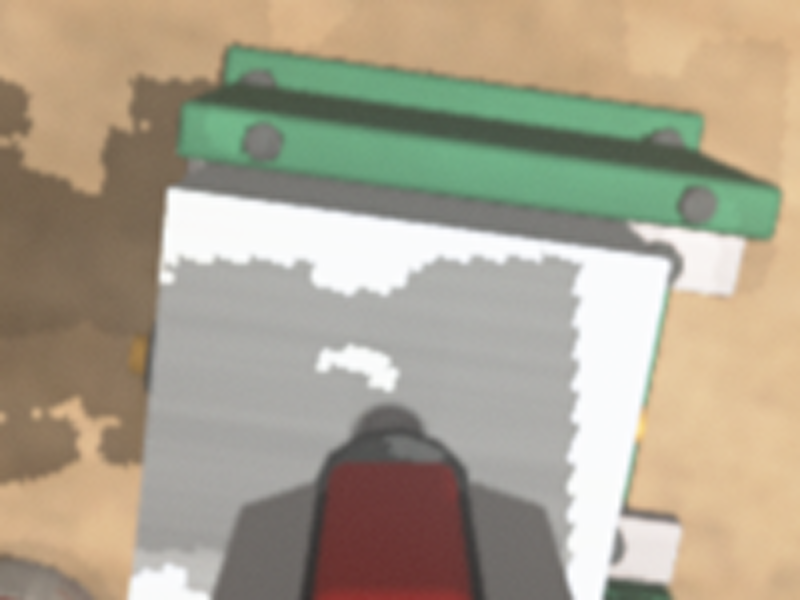

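View pics/s11.png

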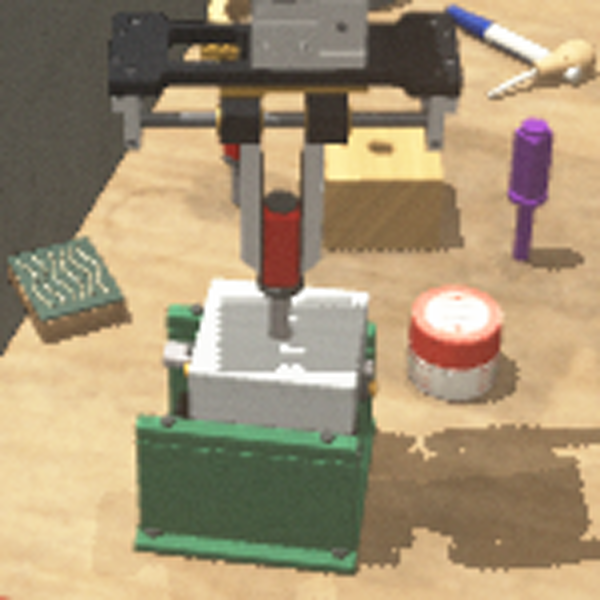

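Emit:
{"name": "carry_out", "arguments": {
  "deltas": [
    {"x":0,"y":0,"z":0.05,"wx":0,"wy":0,"wz":0,"jaw":0},
    {"x":0,"y":0,"z":0.05,"wx":0,"wy":0,"wz":0,"jaw":0}
  ]
}}

```text
time_s: 10.77
ee_pos: [0.4899, 0.2249, 0.1735]
eef_rot: [3.14, -0.0, 1.86]
force: [-1.3, -0.8, 9.0]
grip_width: 0.0195
```

Emit:
{"name": "carry_out", "arguments": {
  "deltas": [
    {"x":0,"y":0,"z":0.05,"wx":0,"wy":0,"wz":0,"jaw":0},
    {"x":0,"y":0,"z":0.05,"wx":0,"wy":0,"wz":0,"jaw":0}
  ]
}}

```text
time_s: 10.93
ee_pos: [0.4898, 0.2249, 0.1714]
eef_rot: [3.14, 0.0, 1.86]
force: [-0.9, -0.6, 7.5]
grip_width: 0.0199
```

Emit:
{"name": "carry_out", "arguments": {
  "deltas": [
    {"x":0,"y":0,"z":0.05,"wx":0,"wy":0,"wz":0,"jaw":0},
    {"x":0,"y":0,"z":0.05,"wx":0,"wy":0,"wz":0,"jaw":0}
  ]
}}

```text
time_s: 11.1
ee_pos: [0.4898, 0.2249, 0.1694]
eef_rot: [3.14, -0.0, 1.86]
force: [-1.0, 0.1, 8.0]
grip_width: 0.0196
```

Emit:
{"name": "carry_out", "arguments": {
  "deltas": [
    {"x":0,"y":0,"z":0.05,"wx":0,"wy":0,"wz":0,"jaw":0},
    {"x":0,"y":0,"z":0.05,"wx":0,"wy":0,"wz":0,"jaw":0},
    {"x":0,"y":0,"z":0.05,"wx":0,"wy":0,"wz":0,"jaw":0},
    {"x":0,"y":0,"z":0.05,"wx":0,"wy":0,"wz":0,"jaw":0}
  ]
}}

```text
time_s: 11.43
ee_pos: [0.4898, 0.2249, 0.1654]
eef_rot: [3.14, -0.0, 1.86]
force: [-1.0, -1.2, 7.7]
grip_width: 0.0198
```

Emit:
{"name": "carry_out", "arguments": {
  "deltas": [
    {"x":0,"y":0,"z":0.05,"wx":0,"wy":0,"wz":0,"jaw":0},
    {"x":0,"y":0,"z":0.05,"wx":0,"wy":0,"wz":0,"jaw":0},
    {"x":0,"y":0,"z":0.05,"wx":0,"wy":0,"wz":0,"jaw":0},
    {"x":0,"y":0,"z":0.05,"wx":0,"wy":0,"wz":0,"jaw":0}
  ]
}}

```text
time_s: 11.77
ee_pos: [0.4898, 0.2249, 0.1613]
eef_rot: [3.14, -0.0, 1.86]
force: [-2.1, -0.4, 7.1]
grip_width: 0.0202
```

Emit:
{"name": "carry_out", "arguments": {
  "deltas": [
    {"x":0,"y":0,"z":0.05,"wx":0,"wy":0,"wz":0,"jaw":0},
    {"x":0,"y":0,"z":0.05,"wx":0,"wy":0,"wz":0,"jaw":0},
    {"x":0,"y":0,"z":0.05,"wx":0,"wy":0,"wz":0,"jaw":0},
    {"x":0,"y":0,"z":0.05,"wx":0,"wy":0,"wz":0,"jaw":0}
  ]
}}

```text
time_s: 12.1
ee_pos: [0.4897, 0.2249, 0.157]
eef_rot: [3.14, -0.0, 1.86]
force: [0.3, -0.7, 4.5]
grip_width: 0.02
```

Emit:
{"name": "carry_out", "arguments": {
  "deltas": [
    {"x":0,"y":0,"z":0.05,"wx":0,"wy":0,"wz":0,"jaw":0},
    {"x":0,"y":0,"z":0.05,"wx":0,"wy":0,"wz":0,"jaw":0},
    {"x":0,"y":0,"z":0.05,"wx":0,"wy":0,"wz":0,"jaw":0},
    {"x":0,"y":0,"z":0.05,"wx":0,"wy":0,"wz":0,"jaw":0}
  ]
}}

```text
time_s: 12.43
ee_pos: [0.4898, 0.2249, 0.153]
eef_rot: [3.14, -0.0, 1.86]
force: [-1.0, -1.0, 7.3]
grip_width: 0.0197
```

Emit:
{"name": "carry_out", "arguments": {
  "deltas": [
    {"x":0,"y":0,"z":0.05,"wx":0,"wy":0,"wz":0,"jaw":0},
    {"x":0,"y":0,"z":0.05,"wx":0,"wy":0,"wz":0,"jaw":0},
    {"x":0,"y":0,"z":0.05,"wx":0,"wy":0,"wz":0,"jaw":0}
  ]
}}

```text
time_s: 12.68
ee_pos: [0.4898, 0.2249, 0.1502]
eef_rot: [3.14, -0.0, 1.86]
force: [-1.4, -0.8, 9.4]
grip_width: 0.0196
```

Emit:
{"name": "carry_out", "arguments": {
  "deltas": [
    {"x":0,"y":0,"z":0.05,"wx":0,"wy":0,"wz":0,"jaw":0},
    {"x":0,"y":0,"z":0.05,"wx":0,"wy":0,"wz":0,"jaw":0},
    {"x":0,"y":0,"z":0,"wx":0,"wy":0,"wz":0,"jaw":0}
  ]
}}

```text
time_s: 12.93
ee_pos: [0.4897, 0.2249, 0.1479]
eef_rot: [3.14, -0.0, 1.86]
force: [0.0, -0.7, 3.7]
grip_width: 0.0198
```

```bash
python3 - <<'E'
from h import *
for c,r in [("scene",(150,245,230,330)),("side",(130,280,270,420))]:
    im=ctrl.camera(c);cv2.imwrite(f"pics/{c}12.png",cv2.resize(im[r[0]:r[1],r[2]:r[3]],None,fx=5 if c=="scene" else 4,fy=5 if c=="scene" else 4,interpolation=cv2.INTER_CUBIC))
E
```

```text
(no output)
```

View pics/scene12.png

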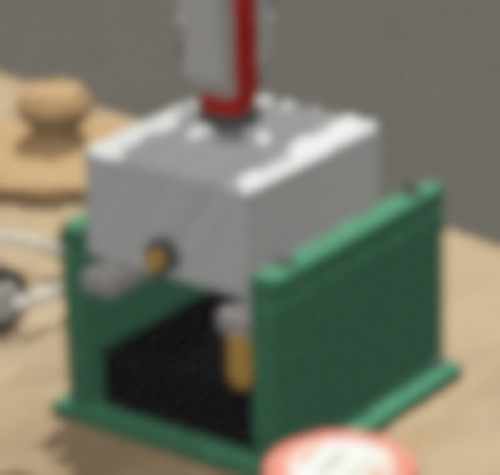

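View pics/side12.png

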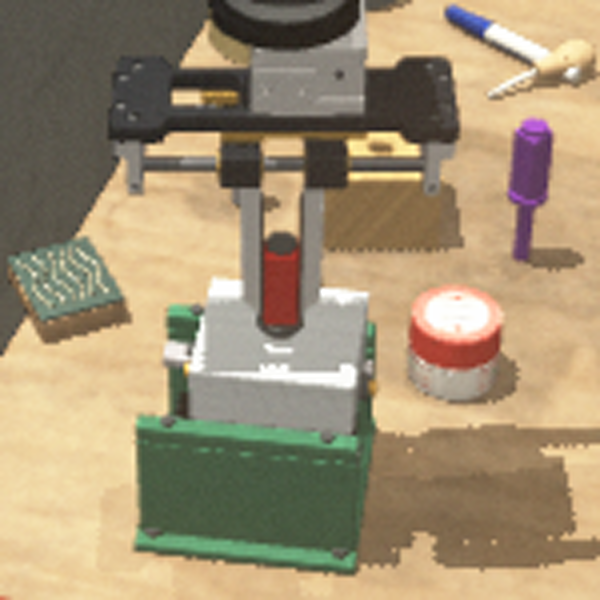

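Emit:
{"name": "carry_out", "arguments": {
  "deltas": [
    {"x":0,"y":0,"z":0.05,"wx":0,"wy":0,"wz":0,"jaw":0},
    {"x":0,"y":0,"z":0.05,"wx":0,"wy":0,"wz":0,"jaw":0},
    {"x":0,"y":0,"z":0,"wx":0,"wy":0,"wz":0,"jaw":0}
  ]
}}

```text
time_s: 13.28
ee_pos: [0.4896, 0.2249, 0.1457]
eef_rot: [3.141, -0.0, 1.86]
force: [0.1, -1.1, 4.0]
grip_width: 0.0197
```

```bash
python3 - <<'E'
from h import *
for c,r in [("scene",(150,245,230,330))]:
    im=ctrl.camera(c);cv2.imwrite(f"pics/{c}13.png",cv2.resize(im[r[0]:r[1],r[2]:r[3]],None,fx=5 if c=="scene" else 4,fy=5 if c=="scene" else 4,interpolation=cv2.INTER_CUBIC))
E
```

```text
(no output)
```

View pics/scene13.png

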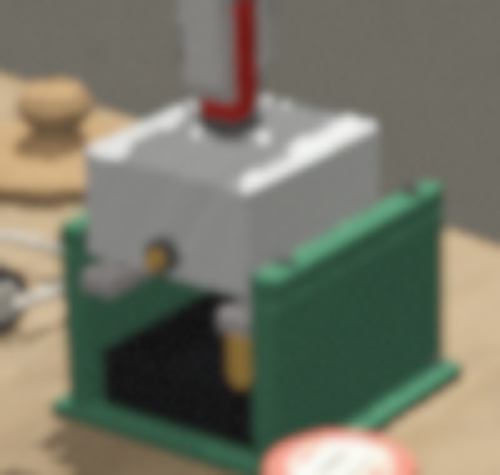

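Emit:
{"name": "carry_out", "arguments": {
  "deltas": [
    {"x":0,"y":0,"z":0.05,"wx":0,"wy":0,"wz":0,"jaw":0},
    {"x":0,"y":0,"z":0.05,"wx":0,"wy":0,"wz":0,"jaw":0}
  ]
}}

```text
time_s: 13.5
ee_pos: [0.4897, 0.2249, 0.1438]
eef_rot: [3.141, -0.0, 1.86]
force: [0.1, -0.5, 6.1]
grip_width: 0.02
```

Emit:
{"name": "carry_out", "arguments": {
  "deltas": [
    {"x":0,"y":0,"z":0.05,"wx":0,"wy":0,"wz":0,"jaw":0},
    {"x":0,"y":0,"z":0,"wx":0,"wy":0,"wz":0,"jaw":0}
  ]
}}

```text
time_s: 13.67
ee_pos: [0.4896, 0.2249, 0.1426]
eef_rot: [3.141, -0.0, 1.86]
force: [0.3, -0.2, 4.9]
grip_width: 0.0194
```

```bash
python3 - <<'E'
from h import *
for c,r in [("scene",(150,245,230,330)),("side",(180,230,310,370))]:
    im=ctrl.camera(c);f=5 if c=="scene" else 10
    cv2.imwrite(f"pics/{c}14.png",cv2.resize(im[r[0]:r[1],r[2]:r[3]],None,fx=f,fy=f,interpolation=cv2.INTER_CUBIC))
E
```

```text
(no output)
```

View pics/scene14.png

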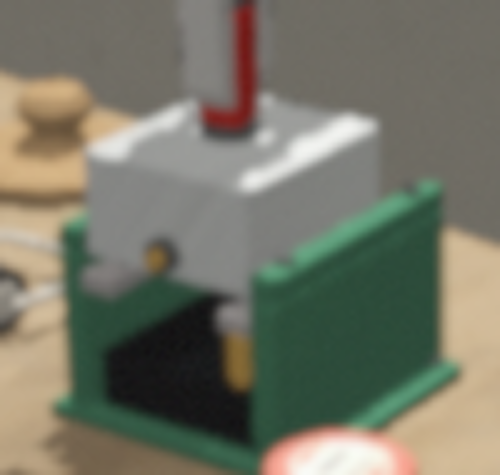

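View pics/side14.png

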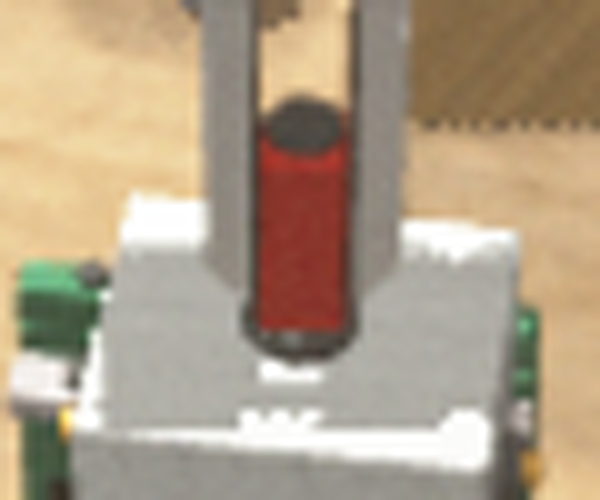

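```bash
python3 - <<'E'
from h import *
S=cam("scene")
for z in [.011,.024,.037,.05,.06,.08]: 
    p=proj(S,[.4897,.2235,z]);print(z,p,"zoom",(p[1]-230)*5,(p[0]-150)*5)
o=ctrl.get_obs();print(o["ee_pos"],o["force"],o["moment"])
E
```

```text
0.011 [225.98707848 277.43114203] zoom 237.1557101318828 379.935392398846
0.024 [220.57793192 277.23918746] zoom 236.19593732492007 352.8896595976256
0.037 [215.1188029  277.04545917] zoom 235.2272958713408 325.59401447866406
0.05 [209.60899541 276.84993246] zoom 234.24966227634087 298.04497704392463
0.06 [205.33575176 276.69828772] zoom 233.4914385885412 276.67875879412634
0.08 [196.69672805 276.3917144 ] zoom 231.9585719997292 233.48364024089136
[0.48948163 0.22483414 0.14249417] [ 0.2136681  -0.81026511  3.81702195] [-0.09012348  0.0408818  -0.02822214]
```

Emit:
{"name": "carry_out", "arguments": {
  "deltas": [
    {"x":0,"y":0,"z":-0.2,"wx":0,"wy":0,"wz":0,"jaw":0},
    {"x":0,"y":0,"z":-0.3,"wx":0,"wy":0,"wz":0,"jaw":0},
    {"x":0,"y":0,"z":-0.5,"wx":0,"wy":0,"wz":0,"jaw":0},
    {"x":0,"y":0,"z":-0.8,"wx":0,"wy":0,"wz":0,"jaw":0},
    {"x":0,"y":0,"z":-0.8,"wx":0,"wy":0,"wz":0,"jaw":0},
    {"x":0,"y":0,"z":-0.8,"wx":0,"wy":0,"wz":0,"jaw":0},
    {"x":0,"y":0,"z":-0.6,"wx":0,"wy":0,"wz":0,"jaw":0},
    {"x":0,"y":0,"z":-0.3,"wx":0,"wy":0,"wz":0,"jaw":0},
    {"x":0,"y":0,"z":0,"wx":0,"wy":0,"wz":0,"jaw":0}
  ]
}}

```text
time_s: 14.52
ee_pos: [0.4897, 0.225, 0.2303]
eef_rot: [3.139, -0.0, 1.86]
force: [0.0, -0.8, -2.2]
grip_width: 0.0199
```

```bash
python3 look.py w15; python3 - <<'E'
from h import *
for c,r in [("scene",(120,245,230,330)),("side",(130,280,270,420))]:
    im=ctrl.camera(c);f=4
    cv2.imwrite(f"pics/{c}15.png",cv2.resize(im[r[0]:r[1],r[2]:r[3]],None,fx=f,fy=f,interpolation=cv2.INTER_CUBIC))
E
```

```text
[0.48971167 0.22497668 0.23034509] [ 3.13919359e+00 -2.62151006e-04  1.85985025e+00] [ 0.02875244 -0.82292256 -2.19016057]
bore px [204.02229943 317.34063643] tip [210.79578539 317.09570656]
```

View pics/w15z.png

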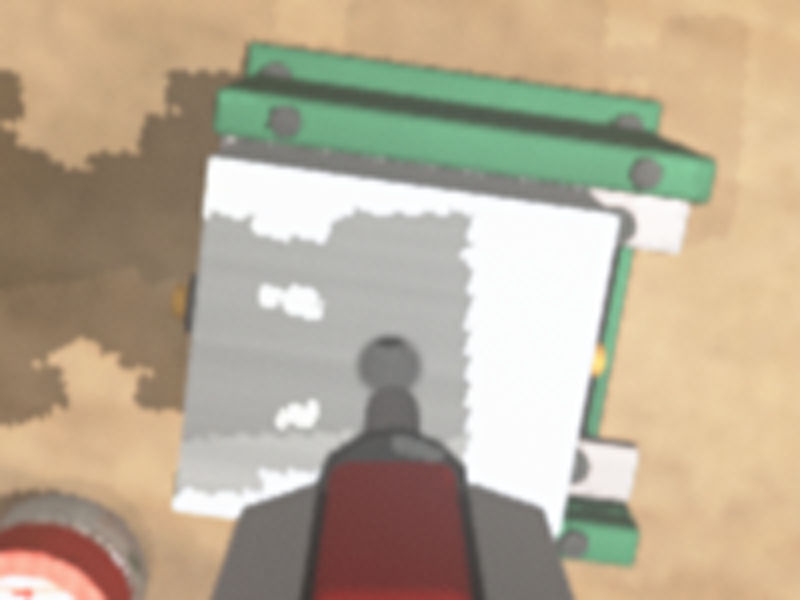

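View pics/scene15.png

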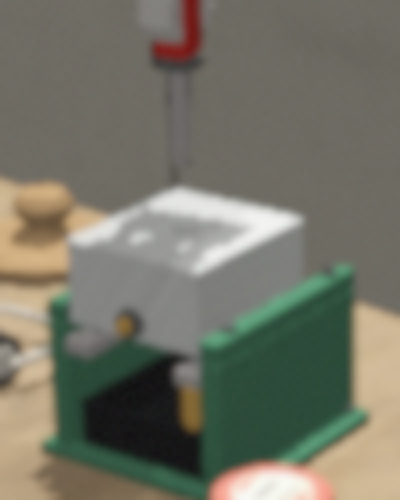

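View pics/side15.png

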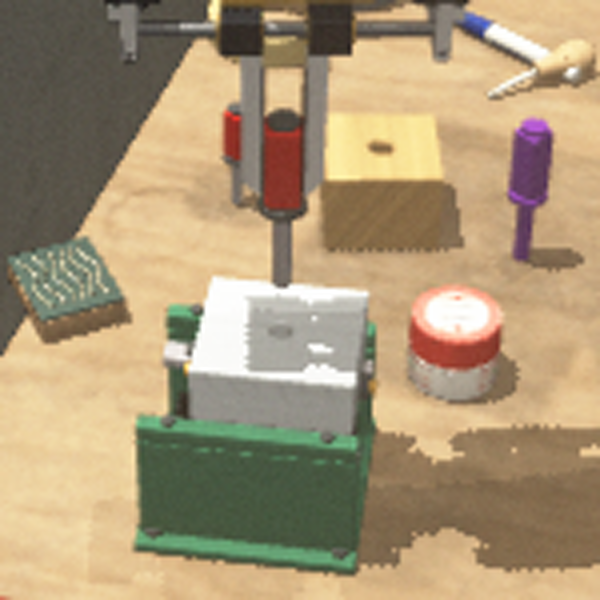

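Emit:
{"name": "carry_out", "arguments": {
  "deltas": [
    {"x":-0.8,"y":-0.2,"z":0,"wx":0,"wy":0,"wz":0,"jaw":0},
    {"x":-1,"y":-0.26,"z":0,"wx":0,"wy":0,"wz":0,"jaw":0},
    {"x":-1,"y":-0.26,"z":0,"wx":0,"wy":0,"wz":0,"jaw":0},
    {"x":-1,"y":-0.26,"z":0,"wx":0,"wy":0,"wz":0,"jaw":0},
    {"x":-1,"y":-0.26,"z":0,"wx":0,"wy":0,"wz":0,"jaw":0},
    {"x":-1,"y":-0.26,"z":0,"wx":0,"wy":0,"wz":0,"jaw":0},
    {"x":-1,"y":-0.26,"z":0,"wx":0,"wy":0,"wz":0,"jaw":0},
    {"x":-1,"y":-0.26,"z":0,"wx":0,"wy":0,"wz":0,"jaw":0},
    {"x":-1,"y":-0.26,"z":0,"wx":0,"wy":0,"wz":0,"jaw":0},
    {"x":-1,"y":-0.26,"z":0,"wx":0,"wy":0,"wz":0,"jaw":0},
    {"x":-1,"y":-0.26,"z":0,"wx":0,"wy":0,"wz":0,"jaw":0},
    {"x":-1,"y":-0.26,"z":0,"wx":0,"wy":0,"wz":0,"jaw":0}
  ]
}}

```text
time_s: 15.67
ee_pos: [0.4976, -0.0198, 0.2277]
eef_rot: [-3.14, -0.001, 1.86]
force: [-0.1, -0.5, -2.9]
grip_width: 0.0195
```

Emit:
{"name": "carry_out", "arguments": {
  "deltas": [
    {"x":-1,"y":-0.26,"z":0.4,"wx":0,"wy":0,"wz":0,"jaw":0},
    {"x":-0.8,"y":-0.2,"z":0.8,"wx":0,"wy":0,"wz":0,"jaw":0},
    {"x":-0.4,"y":-0.14,"z":1,"wx":0,"wy":0,"wz":0,"jaw":0},
    {"x":0,"y":0,"z":1,"wx":0,"wy":0,"wz":0,"jaw":0},
    {"x":0,"y":0,"z":0.5,"wx":0,"wy":0,"wz":0,"jaw":0},
    {"x":0,"y":0,"z":0,"wx":0,"wy":0,"wz":0,"jaw":0}
  ]
}}

```text
time_s: 16.17
ee_pos: [0.4978, -0.0642, 0.152]
eef_rot: [-3.137, -0.002, 1.86]
force: [-0.5, 0.0, -1.4]
grip_width: 0.02
```

```bash
python3 look.py w16
```

```text
[ 0.49780389 -0.06418035  0.15197538] [-3.13746927e+00 -2.24451276e-03  1.85964862e+00] [-0.47935411  0.00972448 -1.35817313]
bore px [-332.16980599  480.17721196] tip [210.76253927 317.06655276]
```

View pics/w16z.png

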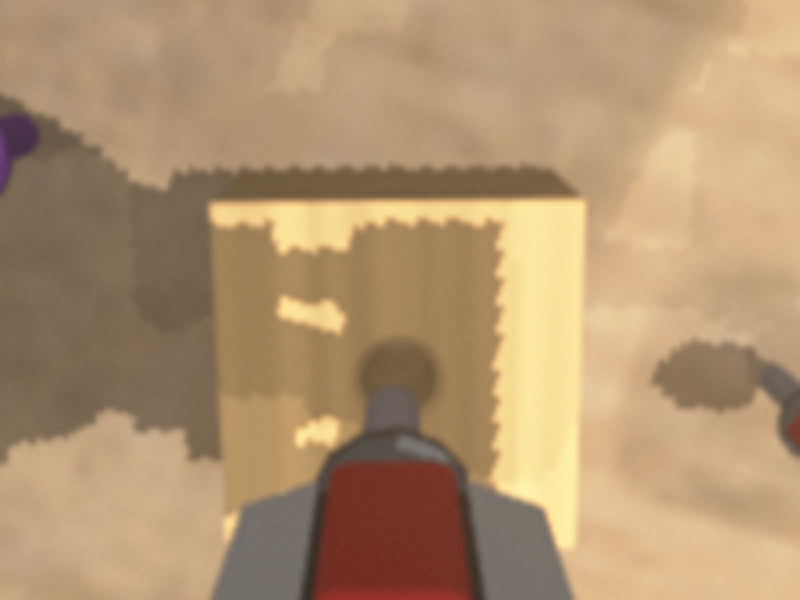

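```bash
python3 - <<'E'
from h import *
o=ctrl.get_obs();W=cam("wrist")
print(o["ee_pos"],o["eef_rot"])
T=R.from_euler("xyz",[np.pi,0,1.8598]).as_matrix()
b=onz(W,(110+374/4-.4,220+398/4-.4),.06)
for off in [.0673,.0605]:
    tip=o["ee_pos"]+T@[0,0,off];print(b,tip,(T.T@(b-tip))/.02)
E
```

```text
[ 0.49857484 -0.06413208  0.15370722] [-3.13954992e+00 -1.13951368e-03  1.86001373e+00]
[ 0.5003435  -0.06452232  0.06      ] [ 0.49857484 -0.06413208  0.08640722] [-0.04390607  0.07920481  1.32036112]
[ 0.5003435  -0.06452232  0.06      ] [ 0.49857484 -0.06413208  0.09320722] [-0.04390607  0.07920481  1.66036112]
```

Emit:
{"name": "carry_out", "arguments": {
  "deltas": [
    {"x":-0.03,"y":0.08,"z":0.4,"wx":0,"wy":0,"wz":0,"jaw":0},
    {"x":0,"y":0,"z":0.4,"wx":0,"wy":0,"wz":0,"jaw":0},
    {"x":0,"y":0,"z":0.2,"wx":0,"wy":0,"wz":0,"jaw":0},
    {"x":0,"y":0,"z":0.2,"wx":0,"wy":0,"wz":0,"jaw":0},
    {"x":0,"y":0,"z":0,"wx":0,"wy":0,"wz":0,"jaw":0}
  ]
}}

```text
time_s: 16.63
ee_pos: [0.5005, -0.0644, 0.1297]
eef_rot: [-3.141, -0.0, 1.86]
force: [-0.2, -0.1, -1.5]
grip_width: 0.0197
```

```bash
python3 look.py w17
```

```text
[ 0.50047204 -0.06440704  0.12974412] [-3.14071035e+00 -4.74386047e-04  1.85998029e+00] [-0.24522831 -0.11682852 -1.46122959]
bore px [-413.38659879  502.51123499] tip [210.76647819 317.10326352]
```

View pics/w17z.png

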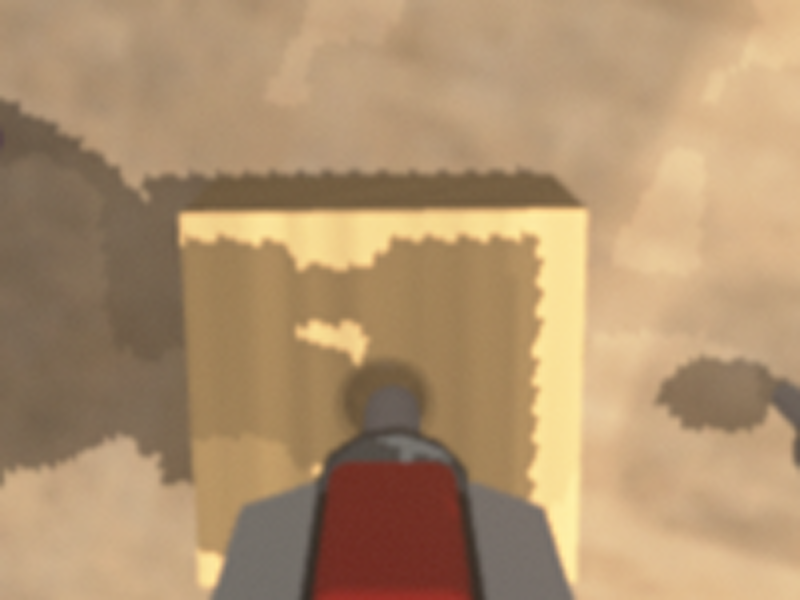

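Emit:
{"name": "carry_out", "arguments": {
  "deltas": [
    {"x":0,"y":-0.03,"z":0.2,"wx":0,"wy":0,"wz":0,"jaw":0},
    {"x":0,"y":0,"z":0.2,"wx":0,"wy":0,"wz":0,"jaw":0},
    {"x":0,"y":0,"z":0.2,"wx":0,"wy":0,"wz":0,"jaw":0},
    {"x":0,"y":0,"z":0,"wx":0,"wy":0,"wz":0,"jaw":0}
  ]
}}

```text
time_s: 17.02
ee_pos: [0.4998, -0.0647, 0.1176]
eef_rot: [-3.141, -0.001, 1.86]
force: [-0.0, 0.4, -2.0]
grip_width: 0.0197
```

Emit:
{"name": "carry_out", "arguments": {
  "deltas": [
    {"x":0,"y":0,"z":0.3,"wx":0,"wy":0,"wz":0,"jaw":0},
    {"x":0,"y":0,"z":0.3,"wx":0,"wy":0,"wz":0,"jaw":0},
    {"x":0,"y":0,"z":0.3,"wx":0,"wy":0,"wz":0,"jaw":0},
    {"x":0,"y":0,"z":0.3,"wx":0,"wy":0,"wz":0,"jaw":0},
    {"x":0,"y":0,"z":0.2,"wx":0,"wy":0,"wz":0,"jaw":0},
    {"x":0,"y":0,"z":0,"wx":0,"wy":0,"wz":0,"jaw":0}
  ]
}}

```text
time_s: 17.52
ee_pos: [0.4997, -0.0646, 0.0894]
eef_rot: [-3.14, -0.001, 1.86]
force: [-0.6, 0.1, -2.0]
grip_width: 0.0199
```

In the hole with no side force. I'll lower it in small steps until the collar seats.

Emit:
{"name": "carry_out", "arguments": {
  "deltas": [
    {"x":0,"y":0,"z":0.2,"wx":0,"wy":0,"wz":0,"jaw":0},
    {"x":0,"y":0,"z":0.2,"wx":0,"wy":0,"wz":0,"jaw":0},
    {"x":0,"y":0,"z":0.1,"wx":0,"wy":0,"wz":0,"jaw":0},
    {"x":0,"y":0,"z":0,"wx":0,"wy":0,"wz":0,"jaw":0}
  ]
}}

```text
time_s: 17.85
ee_pos: [0.5, -0.0647, 0.08]
eef_rot: [-3.141, -0.0, 1.86]
force: [-0.6, -0.8, -1.2]
grip_width: 0.0197
```

Emit:
{"name": "carry_out", "arguments": {
  "deltas": [
    {"x":0,"y":0,"z":0.1,"wx":0,"wy":0,"wz":0,"jaw":0},
    {"x":0,"y":0,"z":0,"wx":0,"wy":0,"wz":0,"jaw":0}
  ]
}}

```text
time_s: 18.02
ee_pos: [0.5001, -0.0647, 0.0783]
eef_rot: [-3.141, -0.0, 1.86]
force: [0.3, -0.2, -2.6]
grip_width: 0.0197
```

Emit:
{"name": "carry_out", "arguments": {
  "deltas": [
    {"x":0,"y":0,"z":0.1,"wx":0,"wy":0,"wz":0,"jaw":0},
    {"x":0,"y":0,"z":0,"wx":0,"wy":0,"wz":0,"jaw":0}
  ]
}}

```text
time_s: 18.18
ee_pos: [0.5001, -0.0647, 0.0762]
eef_rot: [-3.141, -0.0, 1.86]
force: [-0.4, -0.4, -1.4]
grip_width: 0.0197
```

Emit:
{"name": "carry_out", "arguments": {
  "deltas": [
    {"x":0,"y":0,"z":0.1,"wx":0,"wy":0,"wz":0,"jaw":0},
    {"x":0,"y":0,"z":0,"wx":0,"wy":0,"wz":0,"jaw":0}
  ]
}}

```text
time_s: 18.35
ee_pos: [0.5004, -0.0648, 0.0753]
eef_rot: [3.141, 0.0, 1.86]
force: [-5.0, 1.8, 10.2]
grip_width: 0.02
```

Emit:
{"name": "carry_out", "arguments": {
  "deltas": [
    {"x":0,"y":0,"z":0.1,"wx":0,"wy":0,"wz":0,"jaw":0},
    {"x":0,"y":0,"z":0,"wx":0,"wy":0,"wz":0,"jaw":0}
  ]
}}

```text
time_s: 18.52
ee_pos: [0.5005, -0.0648, 0.0752]
eef_rot: [3.141, 0.001, 1.86]
force: [-16.6, 1.9, 37.0]
grip_width: 0.0197
```

```bash
python3 - <<'E'
from h import *
for c,r in [("side",(140,200,340,400))]:
    im=ctrl.camera(c);f=10
    cv2.imwrite(f"pics/{c}18.png",cv2.resize(im[r[0]:r[1],r[2]:r[3]],None,fx=f,fy=f,interpolation=cv2.INTER_CUBIC))
E
```

```text
(no output)
```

View pics/side18.png

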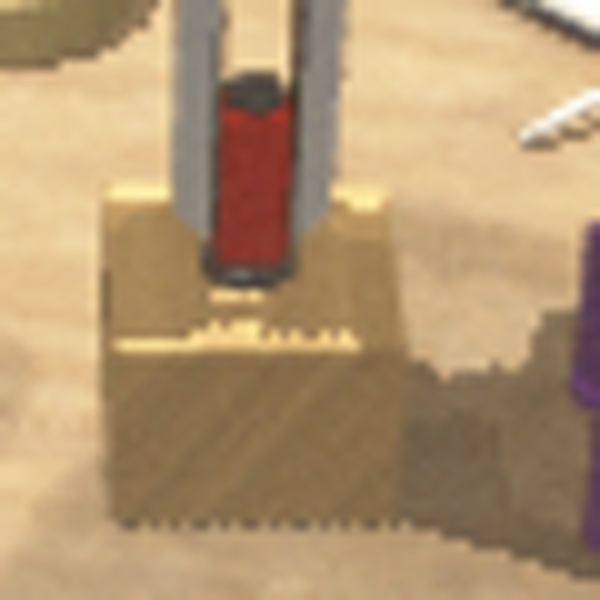

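Emit:
{"name": "carry_out", "arguments": {
  "deltas": [
    {"x":0,"y":0,"z":-0.12,"wx":0,"wy":0,"wz":0,"jaw":0},
    {"x":0,"y":0,"z":0,"wx":0,"wy":0,"wz":0,"jaw":0}
  ]
}}

```text
time_s: 18.73
ee_pos: [0.5005, -0.0648, 0.0755]
eef_rot: [3.14, 0.001, 1.86]
force: [-0.6, 0.5, -1.9]
grip_width: 0.0198
```

Emit:
{"name": "carry_out", "arguments": {
  "deltas": [
    {"x":0,"y":0,"z":0,"wx":0,"wy":0,"wz":0,"jaw":30},
    {"x":0,"y":0,"z":0,"wx":0,"wy":0,"wz":0,"jaw":50},
    {"x":0,"y":0,"z":0,"wx":0,"wy":0,"wz":0,"jaw":50},
    {"x":0,"y":0,"z":0,"wx":0,"wy":0,"wz":0,"jaw":50}
  ]
}}

```text
time_s: 19.07
ee_pos: [0.5002, -0.0647, 0.0747]
eef_rot: [-3.141, -0.0, 1.86]
force: [-0.3, 1.3, -0.2]
grip_width: 0.0431
```

```bash
python3 look.py w19
```

```text
[ 0.50015834 -0.06473373  0.07465116] [-3.14141664e+00 -1.10656483e-04  1.85972559e+00] [-0.3317194   1.32262317 -0.17498043]
bore px [-807.02860553  641.86678623] tip [210.78825178 317.12126637]
```

View pics/w19.png

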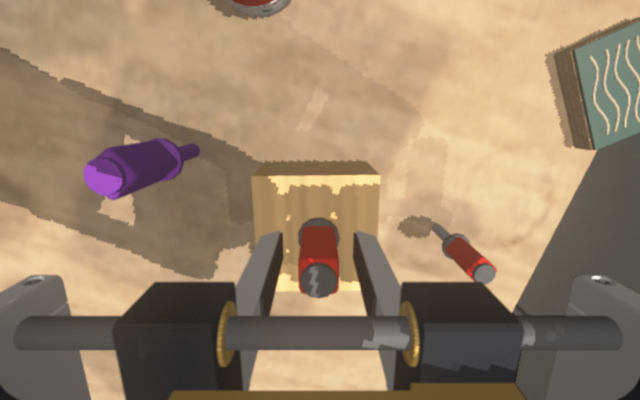

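Released, with the drift standing and both fingers clear. Next I'll retreat straight up and check.

Emit:
{"name": "carry_out", "arguments": {
  "deltas": [
    {"x":0,"y":0,"z":-0.4,"wx":0,"wy":0,"wz":0,"jaw":50},
    {"x":0,"y":0,"z":-0.8,"wx":0,"wy":0,"wz":0,"jaw":50},
    {"x":0,"y":0,"z":-1,"wx":0,"wy":0,"wz":0,"jaw":50},
    {"x":0,"y":0,"z":-1,"wx":0,"wy":0,"wz":0,"jaw":50},
    {"x":0,"y":0,"z":-1,"wx":0,"wy":0,"wz":0,"jaw":50},
    {"x":0,"y":0,"z":-1,"wx":0,"wy":0,"wz":0,"jaw":50},
    {"x":0,"y":0,"z":-1,"wx":0,"wy":0,"wz":0,"jaw":50},
    {"x":0,"y":0,"z":-0.6,"wx":0,"wy":0,"wz":0,"jaw":50},
    {"x":0,"y":0,"z":0,"wx":0,"wy":0,"wz":0,"jaw":50},
    {"x":0,"y":0,"z":0,"wx":0,"wy":0,"wz":0,"jaw":50}
  ]
}}

```text
time_s: 19.95
ee_pos: [0.5002, -0.0648, 0.2112]
eef_rot: [3.141, 0.0, 1.86]
force: [-0.5, -0.1, -1.1]
grip_width: 0.0471
```

```bash
python3 - <<'E'
from h import *
o=ctrl.get_obs();print(o["ee_pos"],o["force"])
A=ctrl.camera("side");B=ctrl.camera("scene")
cv2.imwrite("pics/side20.png",cv2.resize(A[130:330,220:420],None,fx=3,fy=3,interpolation=cv2.INTER_CUBIC))
cv2.imwrite("pics/scene20.png",cv2.resize(B[150:300,225:440],None,fx=3.7,fy=3.7,interpolation=cv2.INTER_CUBIC))
E
```

```text
[ 0.50021802 -0.06475025  0.21117409] [-0.45805696 -0.0800629  -1.13914199]
```

View pics/side20.png

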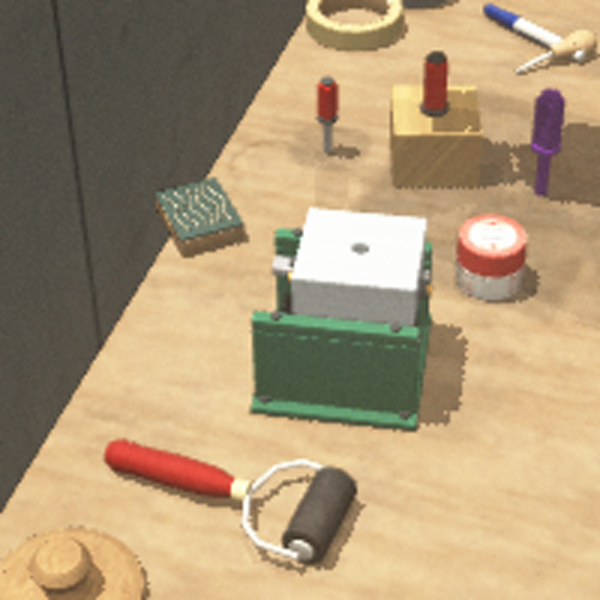

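View pics/scene20.png

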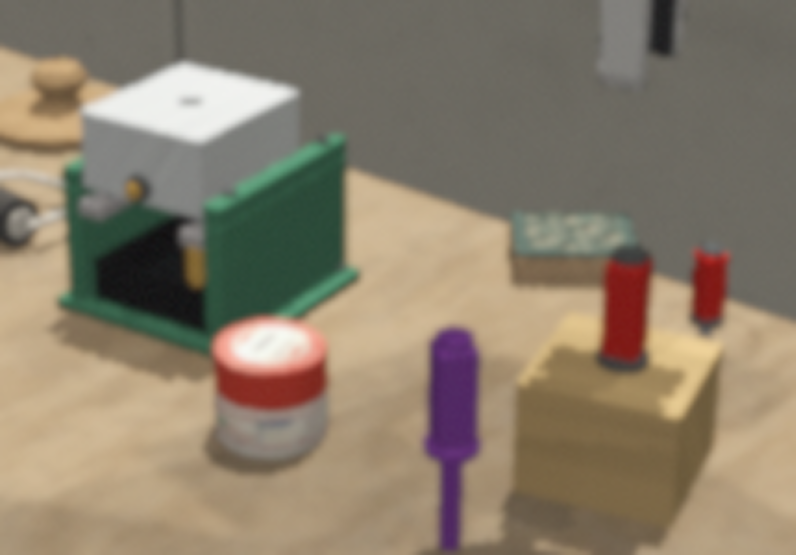

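The drift is upright with its collar flush on the holder. The brass pin is in the tray, and the pot, lino block and roller are where they were. I'm handing in.

```bash
python3 -c "
from station import ctrl
print(ctrl.hand_in())"
```

```text
the job is handed in; nothing more can be done
None
```

The brass pin is out of the block and in the catch tray, and the drift is back in its holder. I handed the job in at about 20 s.

- **Pin:** I lined the tip up with the bore by wrist camera, and it went in without touching the rim. Pushing took about 10–12 N by the wrist readings I saw, under the 25 N limit. In the scene camera the pin stands on the tray floor under the bore, and the bore looks empty from above.
- **Drift:** It stands upright with its collar flat on the holder. The fingers were at the same height (75 mm) when it seated as when I first gripped it. The last pictures, taken after the gripper had backed off, still show it upright and seated.
- **Other things:** In the last pictures the paste pot, lino block and ink roller look to be where they were, and the gripper touches nothing.

**Oddities:**
- **Press on the holder:** Seating the drift briefly pressed its collar on the holder at 37 N, because one downward step was too many. I backed off before opening the jaws. This was not on the block.
- **Pin contact depth:** I first felt firm resistance about 6 mm lower than expected. The drift had not slipped in the grip, so the pin may have moved easily at first; I did not find out why.
- **First moves refused:** The first two move calls were refused because their rows lacked some fields; nothing moved.

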